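# Draw the filter slide from the photometer and hold it to the light panel

## Task

The photometer's optical filter is due for its check. Take the red slot key out of its holder and use it to turn the slotted fastener on the photometer's cover flap anticlockwise to its stop, put the key fully back into its holder, then lift the flap by its black knob until it stands open past upright and stays. Draw the filter slide straight up out of its slot by the orange tab and finish while holding it still, upright, with its glass centred in front of the light panel's lit face and square to it, about 8 cm off, touching neither the panel nor the photometer; leave the other things on the bench where they are.

Things in the scene. Friction and masses are not known exactly. Their poses are not given: they have to be found in the camera images.
- photometer: Fixed bench photometer, pale case, dark sloping control panel at its front; x -127..+87, y -101..+151, z 0..105 mm. Origin on its underside beneath the filter compartment's middle; x runs front to back, y to its left, z up. Compartment opening in the deck 117 (x) x 140 mm (y) about the origin, floor at z = 63 mm. A fixed cap stands 27 mm above the deck at x -20, y +110 mm.
- flap (a joint): Dark cover flap, 124 x 148 x 7 mm, on the deck over the compartment: 0 = shut, grows as it opens, stop at 1.92 rad (past upright). Hinge along the photometer's y at the flap's back edge; friction keeps it where it is left, about 3 N at the knob lifts it. While the fastener is locked its cam hooks under the deck rim and the flap cannot rise.
- flap_hinge (a point): Point on the flap's hinge line, in the photometer's frame at x = +62, y = 0, z = 105 mm, axes as the photometer's; fixed.
- flap_knob (a point): Grip point in the head of the flap's black round knob (25 mm across, 40 mm high), 29 mm above the flap; with the flap shut at x -23, y +35, z 141 mm of the photometer (85 mm before and 36 mm above the hinge line). Axes turn with the flap. Pinched across the photometer's y, the knob pivots between the fingers as the flap turns.
- fastener (a joint): Captive slotted steel fastener in the flap: 0 = locked, starts at 0 to 0.2 rad, turns anticlockwise seen from above (about the photometer's z) to its stop at 1.40 rad. The cam frees the flap beyond about 1.15 rad; at its stop means beyond 1.25 rad. Friction keeps it where it is left (0.06 N m to turn).
- fastener_slot (a point): Centre of the slot's mouth, on top of the fastener's head; with the flap shut at x -43, y -35, z 120 mm of the photometer. Its x axis runs along the slot (along the photometer's x at joint value 0). Round head 26 mm across, 8 mm proud; slot 18 x 5 mm, closed at both ends, rims bevelled 2 mm, 8 mm deep to the flap's upper face (z 112 mm). The blade has about 0.1 rad of play in it.
- slot_key: Loose T-shaped slot key, 60 x 14 x 88 mm, 90 g, upright in its holder at the start. Origin at the middle of the blade's lower edge, z up the shaft; blade 15 mm wide along x, 3.5 mm thick, lowest 2 mm tapered. Shaft 10 mm across; a collar 26 mm across, underside at z = 42 mm, rests on the holder's top. Red handle bar 60 mm along x, 14 mm thick (y), z 66 to 88 mm.
- key_grip (a point): Middle of the key's red handle bar, 77 mm above the blade's lower edge. Axes as the key's.
- key_tip (a point): Centre of the blade's lower edge (the key's origin).
- key_holder: Dark fixed block, 70 x 70 x 45 mm; origin at the centre of its underside. Through hole 18.5 mm (its x) by 13.5 mm (its y) in the middle of its top, rims bevelled 2.5 mm. The key's home: blade along the block's x (either way round), collar on the block's top, the key's lower edge then 3 mm above the bench.
- filter_slide: Loose filter slide, 80 g, hidden under the flap in a slot 51 mm deep: dark frame 6 mm thick (x), 64 mm wide (y), 60 mm high with a 41 mm square orange glass; above it an orange tab 10 (x) x 34 mm (y), z 59 to 87 mm. Origin at its underside's centre, z up; at the start at x = y = 0, z = 12 mm of the photometer, same axes. It must rise 93 mm to clear the deck. Slot 8.5 x 66.5 mm.
- slide_tab (a point): Grip point in the slide's orange tab, 75 mm above the slide's underside (24 mm above the compartment's floor at the start).
- slide_glass (a point): Centre of the slide's glass, 30 mm above the slide's underside; axes as the slide's, x square to the glass.
- light_panel: Small upright light panel on a flat foot, 132 mm wide, 14 mm thick, top at 180 mm; does not move. Origin under its middle at bench level; its lit face looks along its own -x. The foot (10 mm high) reaches 31 mm in front of the origin.
- panel_face (a point): Centre of the lit face (112 mm wide, 130 mm high), 105 mm above the bench; axes as the panel's: points in front of the lit face have negative x, z is up.
- beaker: Bystander: clear plastic beaker, 70 mm across, 85 mm high; origin at its underside.
- measuring_cylinder: Bystander: clear measuring cylinder on a blue foot, 58 mm across, 184 mm high; origin at its underside.
- timer: Bystander: small white timer, 62 x 62 x 21 mm; origin at its underside.
- marker: Bystander: white marker with a blue cap, 14 x 126 x 12 mm, lying on the bench.
- pipette: Bystander: white hand pipette, 33 x 244 x 24 mm, lying on the bench.
- calculator: Bystander: dark desk calculator, 120 x 74 x 15 mm, lying on the bench.
Not all that is in view belongs to the job. Leave any purple look-alike of the slot_key alone.

How it is judged:
By the outcome, as a careful person would: the job done as asked, in the order asked, and still so for the second after the job is handed in, while the arm keeps its last pose, push and grip.
It also fails if it takes over 72 s, if anything falls off the work surface, if the arm or the gripper's body presses on something with over 40 N, if the wrist force passes 120 N, or if a joint passes its speed limit or range.

## Robot

A 7-joint arm with a two-finger parallel gripper is mounted at the origin on a cart in front of the work surface, level with it; the furniture and walls round the work are solid. World frame = base frame: x ahead of the robot, y to its left, z up, the work surface at z = 0. Lengths are in m, angles in rad, forces in N, time in s.
With the tool pointing down it reaches from about 0.4 to 0.85 m from the base axis. Payload 4.5 kg.
Tool frame: the origin (TCP) lies at the very end of the fingers, on their centre line; the grasp point (between the pads) lies 19 mm behind it (r.pinch_z is the distance from the TCP to the grasp point, in m); x points along the fingers, y is the direction in which the jaws open and shut, and the axes are right-handed (so a half turn about x gives the same grasp; the last joint's range is limited). The gripper opens to 88 mm and grips with 3 to 60 N. Pads are 18 mm wide; open, the fingers measure 123 mm over their backs; the gripper's body (75 mm by 187 mm) begins 45 mm behind the grasp point.
Start: joints at [-1.22, 0.689, -0.195, 1.565, 0.157, 0.902, -0.215], TCP at [0.195, 0.594, 0.212] pointing down, gripper open.
Joint ranges: [-3.01, 3.01], [-0.46, 2.08], [-1.47, 1.51], [0.13, 2.56], [-1, 4.14], [0.04, 2.09], [-2.66, 2.66]. Speed limits (rad/s): [2.57, 2.57, 3.14, 3.14, 3.14, 3.14, 3.14].

## Interface

Orientations are given as a unit quaternion [x, y, z, w].
In Python, from plant import telemetry, cams, job, r gives the robot as it stands.
- The arm moves only by the tool send_rows, never from a script. Its argument "commands" is one flat list of numbers, 7 for each row, row after row: the shift along the world's x, y, z as a fraction of full scale, then the turn, a rotation vector about the world's x, y, z as a fraction of full scale, then the closure, from 0 (fully open) to 1 (shut). In form: [dx, dy, dz, wx, wy, wz, claw, dx, dy, dz, wx, wy, wz, claw, ...]. A call has 1 to 12 rows; each row shifts and turns the pose as measured when the row begins; what a row does not reach is not made up. Full scale, the value 1, is 250 mm for a shift and 90 degrees for a turn. A row lasts 1/10 s, in which the tool goes at most 50 mm and 8.59 degrees, less where a joint would pass 70% of its speed; a pose out of reach is approached as far as the arm can. A call with a number of a shift or a turn outside -1 to 1 is refused whole. A call with a gripper value outside its range is refused whole. The fingers move at their own pace and stop on an object; "newtons" is the grip in N (left out, the last holds). Time passes only in rows, so rows that do not move let the fingers close. It gives the time, the measured TCP pose, the force and the opening at its end, in the units of the state.
- telemetry.get_state(): the state, without advancing time (a new reading comes with each control period).
- cams.snapshot(name): name is "scene" or "top"; returns a dict with "image" (420x560x3 uint8, blue, green, red), "intrinsics" (3x3 intrinsics, pixels), "k1" (the pictures are not rectified: a ray, as slopes to the right and down, at radius r is drawn at 1 + k1 r^2 times it, then the intrinsics apply), "world_to_cam" (4x4, takes a point from world to camera coordinates). Camera axes: x right, y down, z forward; pixel columns grow to the right and rows downward; lengths in m; the calibration is good to about 2 mm. A picture is of the moment at which its call begins. There is no depth.
- job.finish_job(): hands the job in, once; it reports no verdict.
The state is a dict: "clock": time; "q": joint angles; "qd": joint speeds; "joint_torque": joint torques, N m; "tool_pos": TCP position; "eef_rot": TCP orientation; "contact_force": force on the tool from outside, world axes, zero at the start; "moment": the same for the moment, N m; "opening": opening from 0.0 (shut) to 1.0 (fully open).
Only numpy, scipy, OpenCV 4.12 (cv2) and the standard library are available. Lean on these libraries where they do the work, as an engineer would, in place of code of your own. Each camera call takes 0.05 s, during which the arm holds its last target.

## Working session

There is one attempt and no reset: what is moved stays moved. The work goes in short steps, Python scripts to look and compute and a tool call to move; the robot and the scene stay as the last step left them, time stands still between calls to the robot, and variables do not carry over. Pictures are saved under pics/ and viewed, and the job is handed in when it is done.

Besides the shell and the picture viewer there is one more tool, called after "Request:" as a command line: name --argument value ..., lists and objects as JSON in quotes. send_rows: Moves the arm, as the interface text tells. Its arguments: {"type":"object","properties":{"commands":{"type":"array"},"newtons":{"type":"number"}},"required":["commands"]}

```bash
ls; mkdir -p pics; python3 - <<'E'
from plant import telemetry,cams,job,r
import cv2,numpy as np
s=telemetry.get_state();print(s)
for n in("scene","top"):
    d=cams.snapshot(n);cv2.imwrite(f"pics/{n}0.png",d["image"]);print(n,d["intrinsics"],d["k1"],d["world_to_cam"])
E
```

```text
pics
{'clock': 0.0, 'q': array([-1.2202276 ,  0.69000072, -0.19446785,  1.56633129,  0.15726492,
        0.90251518, -0.21511872]), 'qd': array([-0.00012493,  0.00013308,  0.00292488, -0.0001241 , -0.00174134,
        0.00051639, -0.00051915]), 'joint_torque': array([ 5.89352458e-04, -5.27554107e+01, -1.26690332e+00, -1.53428221e+01,
       -5.27124968e-02,  6.71557340e-03,  1.75108448e-04]), 'tool_pos': array([0.19453989, 0.5932303 , 0.21120187]), 'eef_rot': array([ 0.11086594,  0.69831211, -0.11218326,  0.69820044]), 'contact_force': array([-0.3659013 ,  0.367033  ,  0.57691311]), 'moment': array([0.0271375 , 0.04512058, 0.02124125]), 'opening': 0.9959452418150702}
scene [[504.87116728   0.         272.88521118]
 [  0.         504.87116728 212.95609281]
 [  0.           0.           1.        ]] -2.8518756857365992e-05 [[-0.98629841 -0.16495109  0.00256598  0.50799433]
 [-0.13243493  0.78240709 -0.60852291  0.13907721]
 [ 0.09836887 -0.600525   -0.79353216  1.40993576]
 [ 0.          0.          0.          1.        ]]
top [[398.87582471   0.         271.01115167]
 [  0.         398.87582471 219.84430279]
 [  0.           0.           1.        ]] 0.013082232288368443 [[-0.02456976 -0.99965146 -0.00965837 -0.004246  ]
 [-0.98227358  0.02593634 -0.18564999  0.53238953]
 [ 0.18583579  0.00492579 -0.98256847  1.19804069]
 [ 0.          0.          0.          1.        ]]
```

View pics/scene0.png

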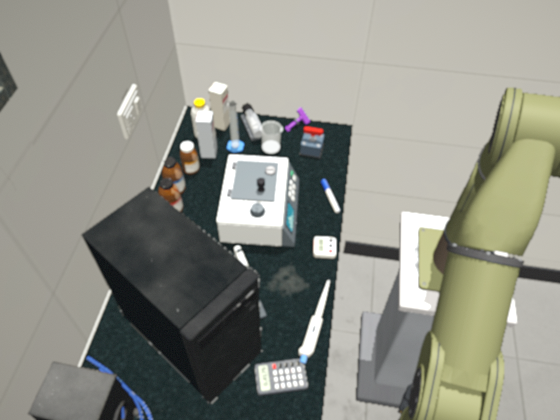

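View pics/top0.png

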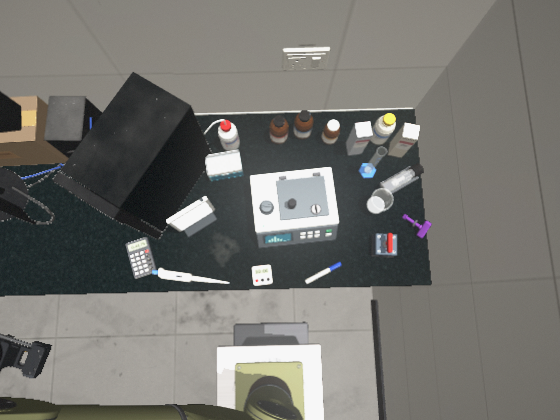

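```bash
cat > h.py <<'E'
import cv2,numpy as np
from plant import telemetry,cams,job,r
from scipy.spatial.transform import Rotation as R
def snap(n,name=None):
    d=cams.snapshot(n)
    if name: cv2.imwrite(f"pics/{name}.png",d["image"])
    return d
def ray(d,uv):
    K=d["intrinsics"];x=np.array([(uv[0]-K[0,2])/K[0,0],(uv[1]-K[1,2])/K[1,1]])
    p=x.copy()
    for _ in range(20): p=x/(1+d["k1"]*(p@p))
    T=d["world_to_cam"];Rm=T[:3,:3];c=-Rm.T@T[:3,3]
    v=Rm.T@np.r_[p,1];return c,v/np.linalg.norm(v)
def onz(d,uv,z):
    c,v=ray(d,uv);return c+v*(z-c[2])/v[2]
def proj(d,P):
    T=d["world_to_cam"];q=T[:3,:3]@np.asarray(P)+T[:3,3];p=q[:2]/q[2];p=p*(1+d["k1"]*(p@p));K=d["intrinsics"]
    return np.array([K[0,0]*p[0]+K[0,2],K[1,1]*p[1]+K[1,2]])
def tri(d1,u1,d2,u2):
    c1,v1=ray(d1,u1);c2,v2=ray(d2,u2)
    A=np.c_[v1,-v2];t=np.linalg.lstsq(A,c2-c1,rcond=None)[0]
    a=c1+t[0]*v1;b=c2+t[1]*v2;return (a+b)/2,np.linalg.norm(a-b)
def crop(d,name,x0,y0,x1,y1,s):
    im=cv2.resize(d["image"][y0:y1,x0:x1],None,fx=s,fy=s,interpolation=cv2.INTER_CUBIC)
    for x in range((x0+9)//10*10,x1,10):
        L=8 if x%50 else 16
        cv2.line(im,((x-x0)*s,0),((x-x0)*s,L),(0,255,255),1)
        if x%50==0: cv2.putText(im,str(x),((x-x0)*s,28),0,.4,(0,255,255),1)
    for y in range((y0+9)//10*10,y1,10):
        L=8 if y%50 else 16
        cv2.line(im,(0,(y-y0)*s),(L,(y-y0)*s),(0,255,255),1)
        if y%50==0: cv2.putText(im,str(y),(18,(y-y0)*s+4),0,.4,(0,255,255),1)
    cv2.imwrite(f"pics/{name}.png",im)
def st():
    s=telemetry.get_state();m=R.from_quat(s["eef_rot"]).as_matrix()
    print("t%.2f"%s["clock"],"p",s["tool_pos"].round(4),"x",m[:,0].round(3),"y",m[:,1].round(3),"F",s["contact_force"].round(1),"M",s["moment"].round(2),"op",round(s["opening"],3),"q",s["q"].round(2))
    return s
E
python3 - <<'E'
from h import *
a=snap("top");b=snap("scene")
crop(a,"t1",240,160,440,290,4);crop(a,"t2",110,130,260,290,4);crop(b,"s1",180,80,360,260,3);crop(b,"s2",200,220,350,400,4-1);print(r.pinch_z);st()
E
```

```text
0.0187
t0.20 p [0.1946 0.5935 0.2115] x [-0.    -0.001 -1.   ] y [ 0.311  0.95  -0.001] F [-0.4  0.3  0.5] M [-0.01  0.01 -0.02] op 0.997 q [-1.22  0.69 -0.19  1.57  0.16  0.9  -0.22]
```

View pics/t1.png

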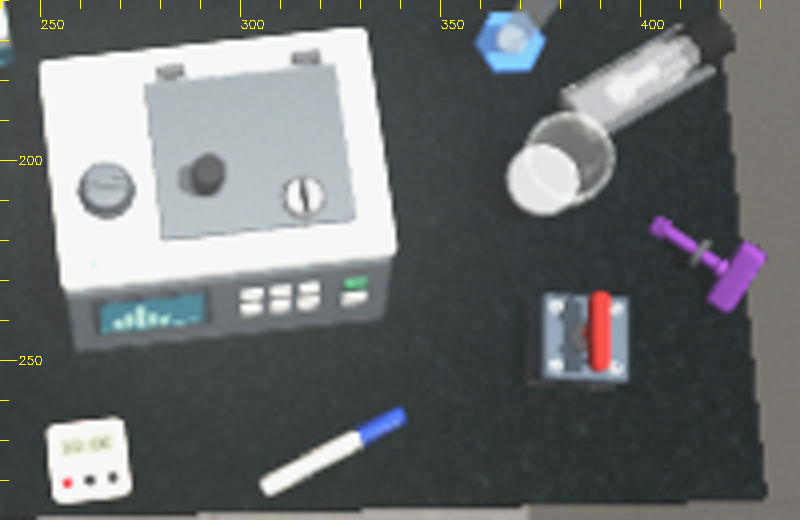

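View pics/t2.png

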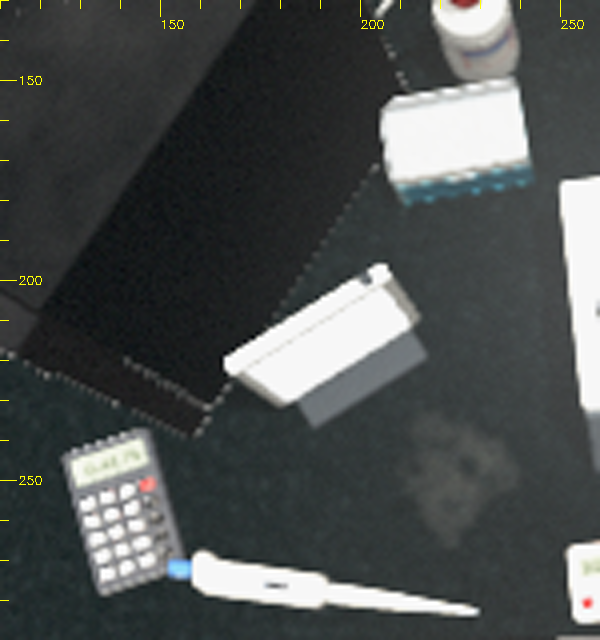

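View pics/s1.png

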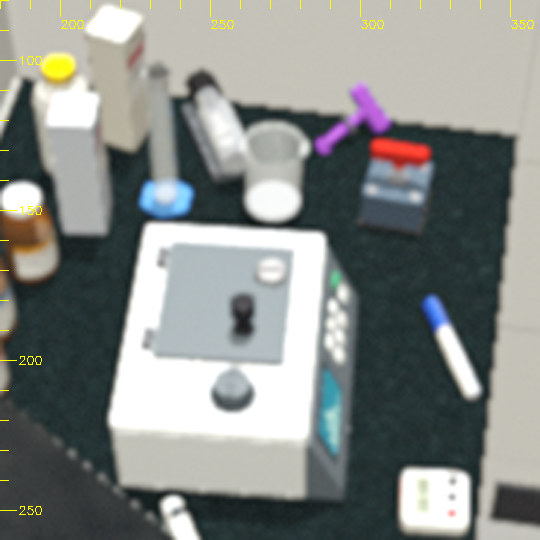

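View pics/s2.png

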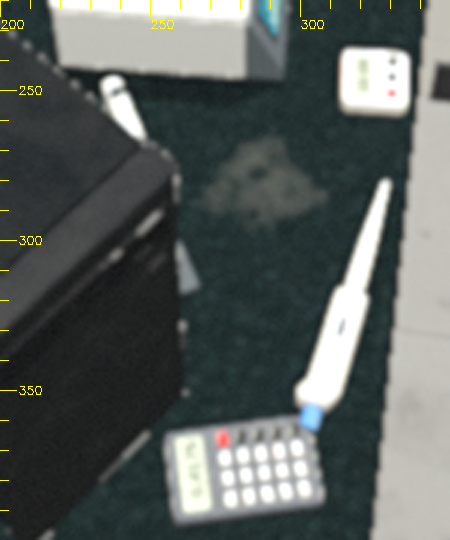

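```bash
cat > pose.py <<'E'
from h import *
from scipy.optimize import least_squares
a=snap("top");b=snap("scene")
L=[(a,(87,151,105),(250,175.5)),(a,(87,-101,105),(331.2,167.2)),(a,(-43,-35,120),(316,209)),(a,(-20,110,132),(266.7,207)),
(b,(87,-101,105),(229.3,154.7)),(b,(87,151,105),(216.7,221.7)),(b,(-43,-35,120),(270.3,169.7)),(b,(-20,110,132),(257.5,208.5))]
def W(p,q):
    c,s=np.cos(p[2]),np.sin(p[2]);return np.array([p[0]+(c*q[0]-s*q[1])/1e3,p[1]+(s*q[0]+c*q[1])/1e3,q[2]/1e3])
f=lambda p:np.concatenate([proj(d,W(p,q))-u for d,q,u in L])
for d,q,u in L: print(q,onz(d,u,q[2]/1e3).round(4))
o=least_squares(f,[.6,0,0],loss='soft_l1');print(o.x,f(o.x).reshape(-1,2).round(1))
np.save("pm.npy",o.x)
for q in[(-23,35,152),(-43,-35,120),(0,0,105)]: print(q,W(o.x,q),proj(a,W(o.x,q)),proj(b,W(o.x,q)))
# key
for n,d in(("top",a),("scene",b)):
    h=cv2.cvtColor(d["image"],cv2.COLOR_BGR2HSV)
    m=(((h[...,0]<8)|(h[...,0]>172))&(h[...,1]>150)&(h[...,2]>90)).astype(np.uint8)
    k,l,s,c=cv2.connectedComponentsWithStats(m)
    for i in range(1,k):
        if s[i,4]>15:
            ys,xs=np.where(l==i);print(n,s[i],c[i],cv2.minAreaRect(np.c_[xs,ys].astype(np.float32)),onz(d,c[i],.085).round(4))
print("holder top corners")
for u in[(375.2,233.3),(397.3,233.7),(397.0,255.0),(375.3,254.5)]: print(onz(a,u,.045).round(4))
E
python3 pose.py
```

```text
(87, 151, 105) [0.6611 0.0427 0.105 ]
(87, -101, 105) [ 0.6806 -0.2061  0.105 ]
(-43, -35, 120) [ 0.548  -0.1521  0.12  ]
(-20, 110, 132) [ 0.5553 -0.0065  0.132 ]
(87, -101, 105) [ 0.6822 -0.2042  0.105 ]
(87, 151, 105) [0.6615 0.0461 0.105 ]
(-43, -35, 120) [ 0.5483 -0.1515  0.12  ]
(-20, 110, 132) [0.5567 0.0038 0.132 ]
[ 0.58703573 -0.11275491  0.08482293] [[-0.8  0.1]
 [-0.1 -0.5]
 [-0.3  0.3]
 [-0.6 -0.8]
 [ 0.1 -0.4]
 [ 0.3 -0.3]
 [ 0.4  0.1]
 [ 0.2 -2.5]]
(-23, 35, 152) [ 0.56115317 -0.07982934  0.152     ] [291.88057077 202.84917068] [261.31463806 180.25411941]
(-43, -35, 120) [ 0.54715557 -0.15127209  0.12      ] [315.72380745 209.28237197] [270.66977664 169.79390211]
(0, 0, 105) [ 0.58703573 -0.11275491  0.105     ] [301.85079641 197.74759334] [254.7602776  181.39212123]
top [220 120  11  11  83] [225.40963855 125.48192771] ((225.53448486328125, 125.58621215820312), (10.027548789978027, 9.841852188110352), 68.19859313964844) [0.8347 0.1196 0.085 ]
top [386 233   6  19  89] [389.12359551 242.20224719] ((388.5, 242.0), (18.0, 5.0), 90.0) [ 0.448  -0.3699  0.085 ]
scene [303 126  21   9 134] [312.78358209 129.88059701] ((312.9459228515625, 130.32431030273438), (20.385475158691406, 7.562353610992432), 9.462322235107422) [ 0.4488 -0.3746  0.085 ]
holder top corners
[ 0.4819 -0.3407  0.045 ]
[ 0.4789 -0.4089  0.045 ]
[ 0.4128 -0.4025  0.045 ]
[ 0.416  -0.3362  0.045 ]
```

```bash
cat > m2.py <<'E'
from h import *
a=snap("top");b=snap("scene")
crop(a,"panel",150,185,230,245,9)
crop(a,"fast",295,190,335,225,18)
crop(a,"hold",365,222,410,262,16)
crop(b,"holdS",295,115,330,160,16)
print("box base",onz(a,(160,237),0).round(3),onz(b,(262,351),0).round(3))
T=a["world_to_cam"];print("cam",-T[:3,:3].T@T[:3,3])
print("box top tri",tri(a,(57,180),b,(200,400)))
for u in [(166.2,220.5),(207.5,197)]:print("top",onz(a,u,.18).round(4))
for u in [(181,231),(214.5,210)]:print("bot",onz(a,u,.04).round(4))
for u in [(188.7,236.7),(216.7,218.7)]:print("foot",onz(a,u,.01).round(4))
E
python3 m2.py
```

```text
box base [0.495 0.343 0.   ] [0.485 0.342 0.   ]
cam [ 0.300209   -0.02395405  1.27595411]
box top tri (array([0.58760289, 0.5489242 , 0.25303748]), np.float64(0.056333698891365))
top [0.5134 0.275  0.18  ]
top [0.578  0.1596 0.18  ]
bot [0.5058 0.2658 0.04  ]
bot [0.5705 0.1607 0.04  ]
foot [0.4916 0.2478 0.01  ]
foot [0.548 0.158 0.01 ]
```

View pics/panel.png

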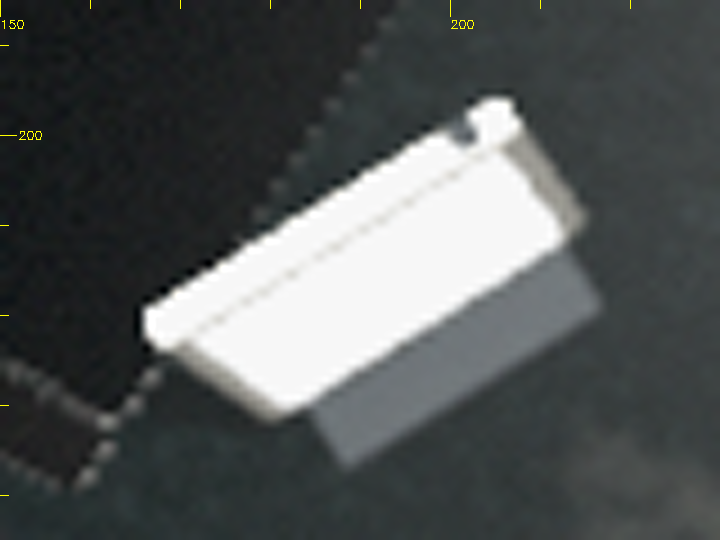

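View pics/fast.png

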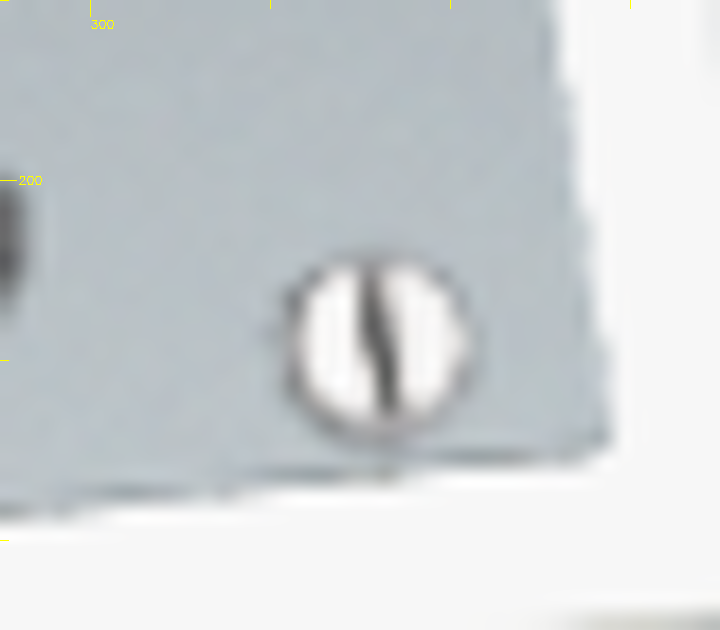

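View pics/hold.png

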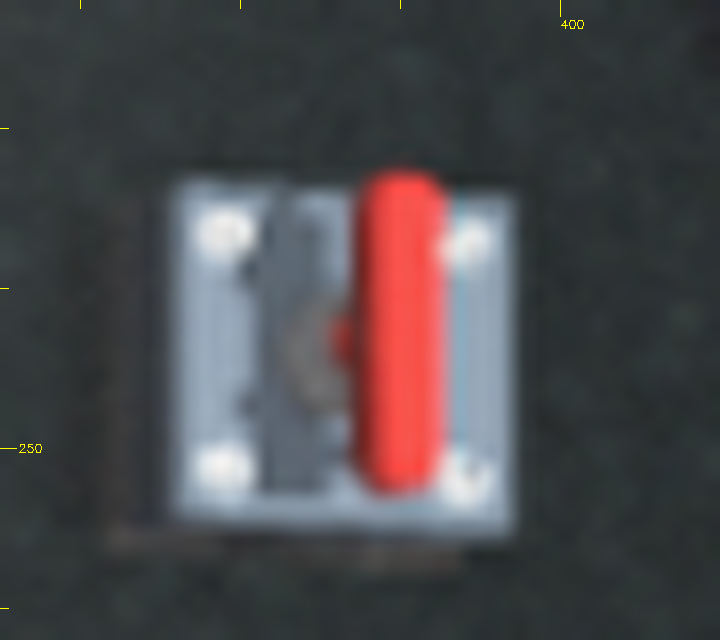

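View pics/holdS.png

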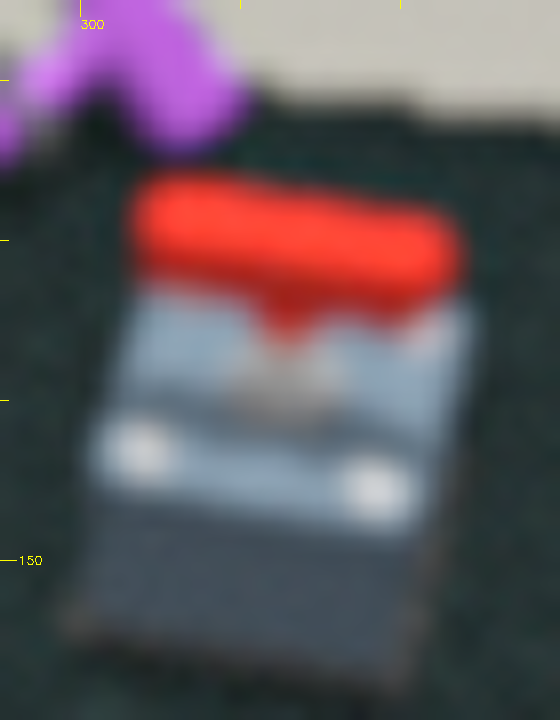

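```bash
python3 - <<'E'
from h import *
a=snap("top");b=snap("scene")
f=lambda p,s,o:(o[0]+p[0]/s,o[1]+p[1]/s)
def pr(n,d,pts,s,o,z):
    P=[onz(d,f(p,s,o),z) for p in pts];
    print(n,[x[:2].round(4) for x in P],"mid",np.mean(P,0).round(4),"ang",[round(float(np.arctan2(*(P[i]-P[(i+1)%len(P)])[[1,0]])),3) for i in range(len(P))])
pr("slot",a,[(368,275),(386,405)],18,(295,190),.12)
pr("head",a,[(378,343)],18,(295,190),.12)
pr("handleTop",a,[(402,172),(405,492)],16,(365,222),.0905)
pr("handleScene",b,[(148,215),(450,245)],16,(295,115),.0905)
pr("holder",a,[(175,180),(517,188),(515,535),(180,530)],16,(365,222),.045)
pr("screws",a,[(225,232),(466,243),(468,475),(225,466)],16,(365,222),.046)
pr("screwsS",b,[(145,452),(378,490)],16,(295,115),.046)
pr("ptop front",a,[(180,345),(505,150)],9,(150,185),.18)
pr("ptop back",a,[(150,310),(490,100)],9,(150,185),.18)
pr("face bottom lit",a,[(285,415),(565,243)],9,(150,185),.01)
pr("foot",a,[(348,468),(600,308)],9,(150,185),.01)
E
```

```text
slot [array([ 0.5593, -0.151 ]), array([ 0.5374, -0.153 ])] mid [ 0.5483 -0.152   0.12  ] ang [0.089, -3.052]
head [array([ 0.5478, -0.1521])] mid [ 0.5478 -0.1521  0.12  ] ang [0.0]
handleTop [array([ 0.4757, -0.3736]), array([ 0.4158, -0.3693])] mid [ 0.4457 -0.3714  0.0905] ang [-0.071, 3.071]
handleScene [array([ 0.476 , -0.3708]), array([ 0.4159, -0.3723])] mid [ 0.4459 -0.3715  0.0905] ang [0.025, -3.117]
holder [array([ 0.482, -0.343]), array([ 0.4787, -0.4089]), array([ 0.4114, -0.4029]), array([ 0.414 , -0.3389])] mid [ 0.4465 -0.3734  0.045 ] ang [1.521, -0.089, -1.611, 3.082]
screws [array([ 0.4714, -0.3516]), array([ 0.4681, -0.3979]), array([ 0.4231, -0.3946]), array([ 0.426 , -0.3482])] mid [ 0.4471 -0.3731  0.046 ] ang [1.499, -0.074, -1.633, 3.067]
screwsS [array([ 0.4716, -0.3498]), array([ 0.4241, -0.3469])] mid [ 0.4478 -0.3483  0.046 ] ang [-0.06, 3.082]
ptop front [array([0.505 , 0.2642]), array([0.5646, 0.1635])] mid [0.5348 0.2138 0.18  ] ang [2.105, -1.037]
ptop back [array([0.5163, 0.2738]), array([0.5808, 0.1683])] mid [0.5486 0.221  0.18  ] ang [2.12, -1.022]
face bottom lit [array([0.5103, 0.2707]), array([0.5705, 0.1707])] mid [0.5404 0.2207 0.01  ] ang [2.113, -1.029]
foot [array([0.4906, 0.2479]), array([0.5463, 0.1581])] mid [0.5185 0.203  0.01  ] ang [2.126, -1.016]
```

Request:
send_rows --commands '[0.07,-0.13,0.06,0,0,0,0.4,0.07,-0.13,0.06,0,0,0,0.4,0.07,-0.13,0.06,0,0,0,0.4,0.07,-0.13,0.06,0,0,0,0.4,0.07,-0.13,0.06,0,0,0,0.4,0.07,-0.13,0.06,0,0,0,0.4]' --newtons 30

```text
clock: 1.1
tool_pos: [0.2968, 0.396, 0.3023]
eef_rot: [0.108, 0.7, -0.108, 0.697]
contact_force: [0.5, 0.3, -0.3]
opening: 0.599
```

```bash
python3 -c "
from h import *
st()"
```

```text
t1.10 p [0.2968 0.396  0.3023] x [-0.004  0.    -1.   ] y [ 0.301  0.954 -0.001] F [ 0.5  0.3 -0.3] M [ 0.04 -0.03  0.04] op 0.599 q [-0.86  0.41 -0.24  1.82  0.11  0.93  0.12]
```

Request:
send_rows --commands '[0.08,-0.13,0,0,0,0.015,0.4,0.08,-0.13,0,0,0,0.015,0.4,0.08,-0.13,0,0,0,0.015,0.4,0.08,-0.13,0,0,0,0.015,0.4,0.08,-0.13,0,0,0,0.015,0.4,0.08,-0.13,0,0,0,0.015,0.4,0.02,-0.17,0,0,0,0.015,0.4,0.02,-0.17,0,0,0,0.015,0.4,0.02,-0.17,0,0,0,0.015,0.4,0.02,-0.17,0,0,0,0.015,0.4,0.02,-0.17,0,0,0,0.015,0.4]'

```text
clock: 2.2
tool_pos: [0.4496, -0.0256, 0.3078]
eef_rot: [0.015, 0.705, -0.008, 0.709]
contact_force: [0.2, 0.3, -0.0]
opening: 0.601
```

```bash
python3 -c "
from h import *
st();snap('top','t3')"
```

```text
t2.20 p [ 0.4496 -0.0256  0.3078] x [ 0.007  0.01  -1.   ] y [0.034 0.999 0.01 ] F [ 0.2  0.3 -0. ] M [ 0.05 -0.03  0.03] op 0.601 q [ 0.12  0.33 -0.22  1.93  0.08  0.88  1.4 ]
```

View pics/t3.png

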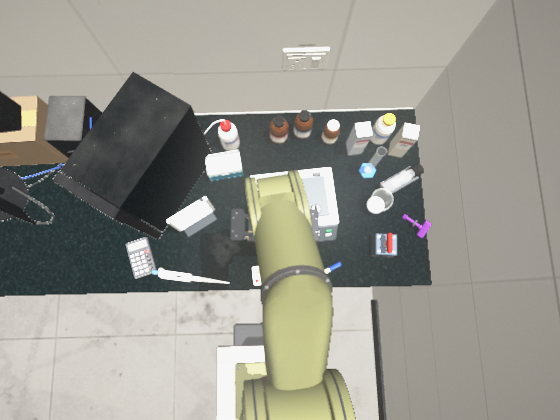

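Request:
send_rows --commands '[0,-0.115,0,0,0,-0.095,0.4,0,-0.115,0,0,0,-0.095,0.4,0,-0.115,0,0,0,-0.095,0.4,0,-0.115,0,0,0,-0.095,0.4,0,-0.115,0,0,0,-0.095,0.4,0,-0.115,0,0,0,-0.095,0.4,0,-0.115,0,0,0,-0.095,0.4,0,-0.115,0,0,0,-0.095,0.4,0,-0.115,0,0,0,-0.095,0.4,0,-0.115,0,0,0,-0.095,0.4,0,-0.115,0,0,0,-0.095,0.4,0,-0.115,0,0,0,-0.095,0.4]'

```text
clock: 3.45
tool_pos: [0.4506, -0.3904, 0.3099]
eef_rot: [-0.562, -0.424, 0.563, -0.433]
contact_force: [-0.2, -0.1, -0.3]
opening: 0.599
```

Request:
send_rows --commands '[0,0,-0.06,0,0,-0.095,0.4,0,0,-0.06,0,0,-0.095,0.4,0,0,-0.06,0,0,-0.095,0.4,0,0,-0.06,0,0,-0.095,0.4,0,0,-0.06,0,0,-0.095,0.4,0,0,-0.06,0,0,-0.095,0.4,0,0,-0.06,0,0,-0.095,0.4,0,0,-0.06,0,0,-0.095,0.4]'

```text
clock: 4.25
tool_pos: [0.4526, -0.3949, 0.188]
eef_rot: [-0.702, -0.03, 0.71, -0.042]
contact_force: [0.9, 0.6, -0.2]
opening: 0.596
```

```bash
cat >> h.py <<'E'
def go(target,yaw,tilt=0.0,s=None):
    """print delta (in units) to target TCP and to orientation: x down, y yaw (tool y=( -sin,cos))"""
    s=s or telemetry.get_state()
    x=np.array([0,0,-1.]);best=None
    for k in(0,np.pi):
        y=np.array([-np.sin(yaw+k),np.cos(yaw+k),0]);
        z=np.cross(x,y);M=R.from_matrix(np.c_[x,y,z])
        if tilt:
            ax=np.array([-np.sin(yaw),np.cos(yaw),0]);M=R.from_rotvec(ax*tilt)*M
        rv=(M*R.from_quat(s["eef_rot"]).inv()).as_rotvec()
        if best is None or np.linalg.norm(rv)<np.linalg.norm(best): best=rv
    print("d",((np.asarray(target)-s["tool_pos"])/.25).round(3),"rot",(best/(np.pi/2)).round(3))
E
python3 -c "
from h import *
st();go([.4465,-.3725,.063],-.06)"
```

```text
t4.25 p [ 0.4526 -0.3949  0.188 ] x [-0.01  -0.017 -1.   ] y [ 0.101 -0.995  0.016] F [ 0.9  0.6 -0.2] M [ 0.08  0.17 -0.  ] op 0.596 q [ 0.3   0.76  0.61  1.7  -0.52  0.85 -0.34]
d [-0.025  0.09  -0.5  ] rot [ 0.01  -0.008 -0.103]
```

Request:
send_rows --commands '[-0.012,0.045,-0.06,0.005,-0.004,-0.05,0.4,-0.012,0.045,-0.06,0.005,-0.004,-0.05,0.4,0,0,0,0,0,0,0.4]'

```text
clock: 4.55
tool_pos: [0.4472, -0.3693, 0.1546]
eef_rot: [-0.706, 0.021, 0.707, 0.023]
contact_force: [0.2, 0.1, 0.1]
opening: 0.604
```

```bash
python3 -c "
from h import *
st();go([.4465,-.3725,.063],-.06);b=snap('scene');crop(b,'s4',280,80,350,170,8)"
```

```text
t4.55 p [ 0.4472 -0.3693  0.1546] x [-0.002  0.002 -1.   ] y [-0.063 -0.998 -0.002] F [0.2 0.1 0.1] M [ 0.01  0.13 -0.03] op 0.604 q [ 0.28  0.79  0.6   1.78 -0.62  0.77 -0.43]
d [-0.003 -0.013 -0.366] rot [-0.001 -0.001  0.002]
```

View pics/s4.png

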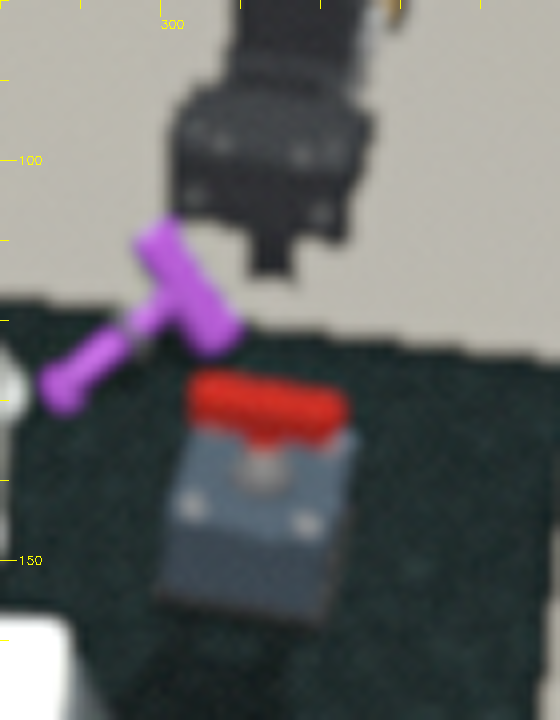

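Request:
send_rows --commands '[0,-0.003,-0.09,0,0,0,0.4,0,-0.003,-0.09,0,0,0,0.4,0,-0.003,-0.09,0,0,0,0.4,0,-0.003,-0.06,0,0,0,0.4,0,0,-0.02,0,0,0,0.4,0,0,0,0,0,0,0.4]'

```text
clock: 5.2
tool_pos: [0.4549, -0.3809, 0.0722]
eef_rot: [0.711, -0.021, -0.702, -0.013]
contact_force: [0.1, -0.4, 0.3]
opening: 0.599
```

```bash
python3 -c "
from h import *
st();go([.4465,-.3725,.063],-.06)"
```

```text
t5.20 p [ 0.4549 -0.3809  0.0722] x [ 0.013 -0.012 -1.   ] y [-0.049 -0.999  0.011] F [ 0.1 -0.4  0.3] M [0.   0.17 0.02] op 0.599 q [ 0.35  0.9   0.49  1.81 -0.71  0.59 -0.34]
d [-0.034  0.034 -0.037] rot [ 0.008  0.008 -0.007]
```

Request:
send_rows --commands '[-0.034,0.034,-0.037,0.008,0.008,-0.007,0.4,0,0,0,0,0,0,0.4]'

```text
clock: 5.4
tool_pos: [0.4469, -0.373, 0.0642]
eef_rot: [0.707, -0.021, -0.706, -0.021]
contact_force: [0.3, 0.6, -0.5]
opening: 0.599
```

```bash
python3 -c "
from h import *
st();go([.4465,-.3725,.063],-.06)"
```

```text
t5.40 p [ 0.4469 -0.373   0.0642] x [ 0.002 -0.001 -1.   ] y [-0.059 -0.998  0.   ] F [ 0.3  0.6 -0.5] M [ 0.08  0.17 -0.02] op 0.599 q [ 0.35  0.91  0.48  1.83 -0.72  0.58 -0.34]
d [-0.001  0.002 -0.005] rot [ 0.     0.001 -0.   ]
```

Good. Close.

Request:
send_rows --commands '[0,0,-0.004,0,0,0,1,0,0,0,0,0,0,1,0,0,0,0,0,0,1,0,0,0,0,0,0,1,0,0,0,0,0,0,1,0,0,0,0,0,0,1]' --newtons 45

```text
clock: 6.0
tool_pos: [0.4479, -0.3738, 0.065]
eef_rot: [0.708, -0.022, -0.705, -0.02]
contact_force: [-0.3, -0.3, -0.2]
opening: 0.081
```

```bash
python3 -c "
from h import *
st()
b=snap('scene');crop(b,'s5',280,80,350,170,8)"
```

```text
t6.00 p [ 0.4479 -0.3738  0.065 ] x [ 0.004 -0.003 -1.   ] y [-0.059 -0.998  0.003] F [-0.3 -0.3 -0.2] M [0.04 0.2  0.  ] op 0.081 q [ 0.35  0.9   0.48  1.83 -0.72  0.58 -0.33]
```

View pics/s5.png

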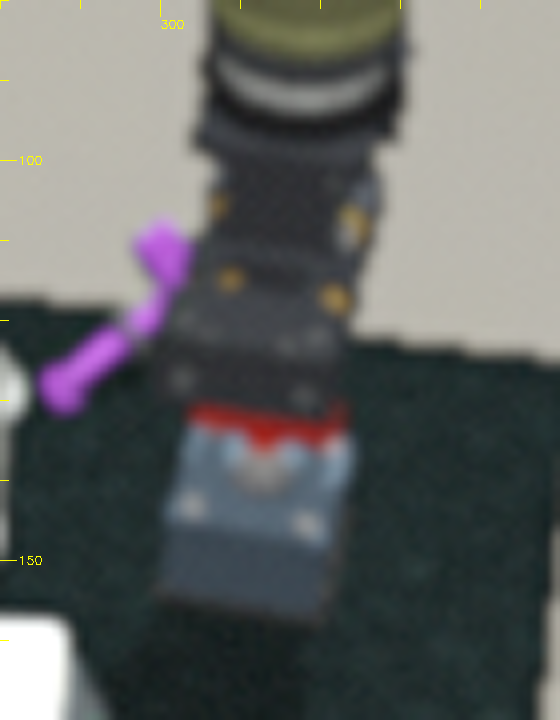

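```bash
python3 -c "
from h import *
s=st()
b=snap('scene');a=snap('top')
print(proj(b,s['tool_pos']),proj(b,s['tool_pos']+[0,.0,.019]),proj(b,s['tool_pos']+[0,.02,.0]))
crop(b,'s6',290,115,330,155,16);crop(a,'t6',350,200,430,270,9)"
```

```text
t6.05 p [ 0.4479 -0.3738  0.065 ] x [ 0.004 -0.003 -1.   ] y [-0.059 -0.998  0.003] F [-0.2 -0.7 -0.4] M [-0.01  0.14 -0.02] op 0.033 q [ 0.35  0.9   0.48  1.83 -0.72  0.58 -0.33]
[312.62369166 134.6754575 ] [313.01067338 130.32171157] [311.88785992 138.98537464]
```

View pics/s6.png

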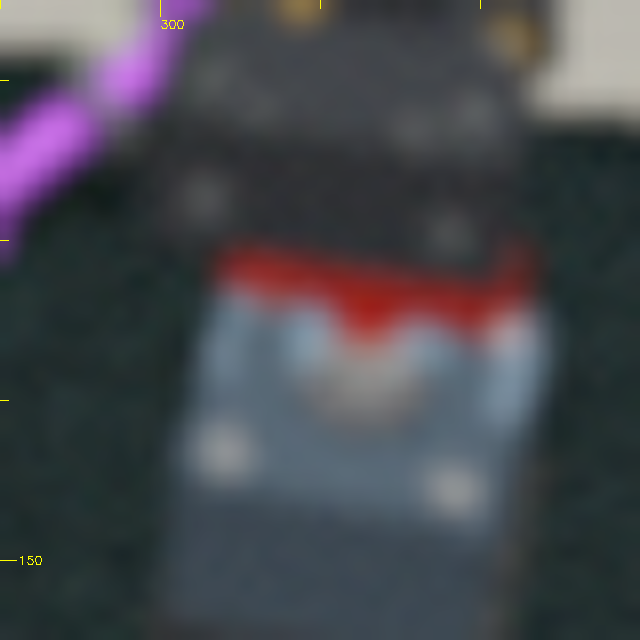

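View pics/t6.png

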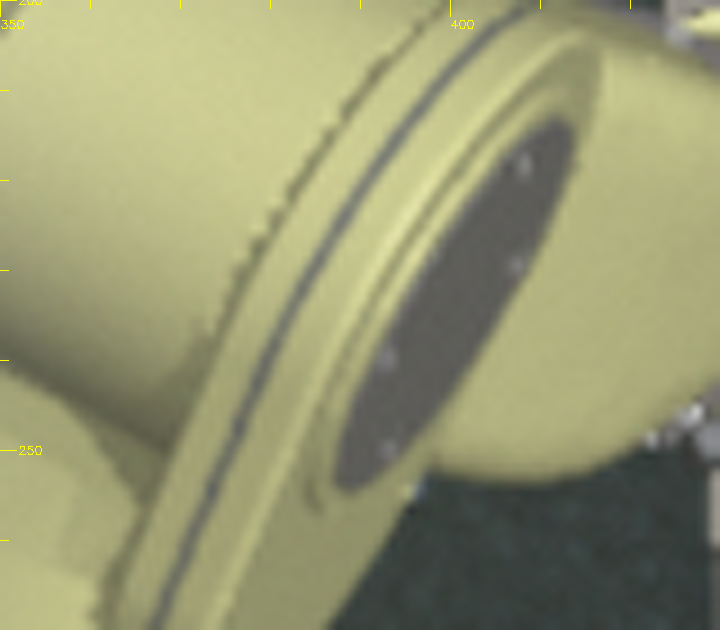

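```bash
python3 -c "
from h import *
s=st()
b=snap('scene')
for y in(-.3693,-.3693+.0265,-.3693-.0265,-.3693+.04):print(proj(b,[.4472,y,.1546]))
for P in ([.4479,-.374,.065],[.4479,-.367,.091],[.4479,-.367,.069],[.4479,-.36,.13],[.4479,-.28,.13]):print(proj(b,P))
"
```

```text
t6.15 p [ 0.4478 -0.3738  0.0649] x [ 0.004 -0.003 -1.   ] y [-0.059 -0.998  0.003] F [ 0.8  0.3 -0.2] M [0.03 0.1  0.  ] op 0.006 q [ 0.35  0.9   0.48  1.83 -0.72  0.58 -0.33]
[314.57300238 114.3992749 ]
[313.56886376 120.18900799]
[315.5567702 108.7269962]
[313.04928475 123.18483278]
[312.6321686  134.63044648]
[312.90545969 130.15652853]
[312.4564963  135.22213982]
[313.46341526 122.41753907]
[310.36078795 140.35813186]
```

```bash
python3 -c "
from h import *
import cv2
a=snap('top');p=np.array([.1946,.5935,.2115]);y=np.array([.311,.95,0])
for k in(-.044,0,.044):print(proj(a,p+k*y),proj(a,p+k*y+[0,0,.025]))
a['image']=cv2.imread('pics/top0.png');crop(a,'t00',0,320,80,400,8)"
```

```text
[ 51.39803968 348.63566538] [ 45.86703144 349.96488184]
[ 35.46325206 343.5368332 ] [ 29.54798691 344.73886558]
[ 19.58719162 338.46554743] [ 13.2898664  339.54166939]
```

View pics/t00.png

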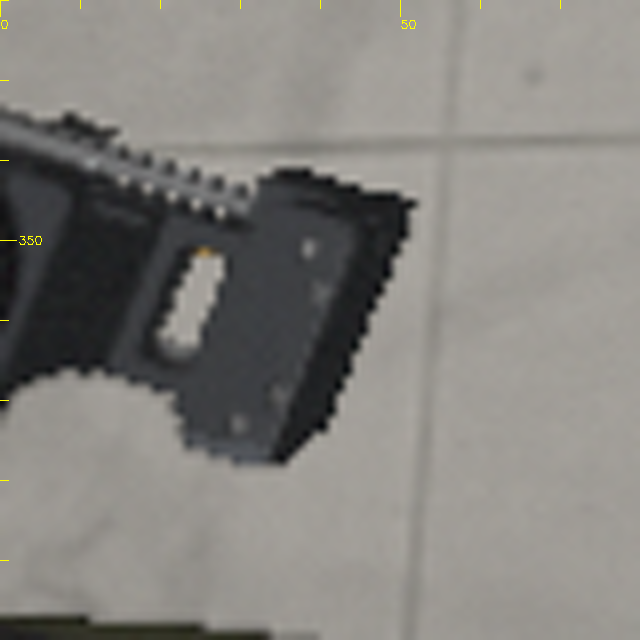

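Request:
send_rows --commands '[0,0,0.1,0,0,0,1,0,0,0.1,0,0,0,1,0,0,0,0,0,0,1]'

```text
clock: 6.55
tool_pos: [0.447, -0.3733, 0.1154]
eef_rot: [0.708, -0.021, -0.706, -0.02]
contact_force: [0.2, 0.8, 0.4]
opening: 0.004
```

```bash
python3 -c "
from h import *
s=st()
b=snap('scene')
for z in (0,.019,.045):
  print([proj(b,s['tool_pos']+[x,0,z]).round(1) for x in(-.009,0,.009)])
crop(b,'s7',285,95,335,150,11)"
```

```text
t6.55 p [ 0.447  -0.3733  0.1154] x [ 0.002 -0.001 -1.   ] y [-0.059 -0.998  0.001] F [0.2 0.8 0.4] M [-0.04  0.2   0.01] op 0.004 q [ 0.31  0.84  0.55  1.81 -0.66  0.69 -0.38]
[array([316.8, 123.4]), array([313.9, 123.1]), array([311.1, 122.8])]
[array([317.2, 118.8]), array([314.3, 118.5]), array([311.5, 118.2])]
[array([317.8, 112.4]), array([314.9, 112.1]), array([312. , 111.8])]
```

View pics/s7.png

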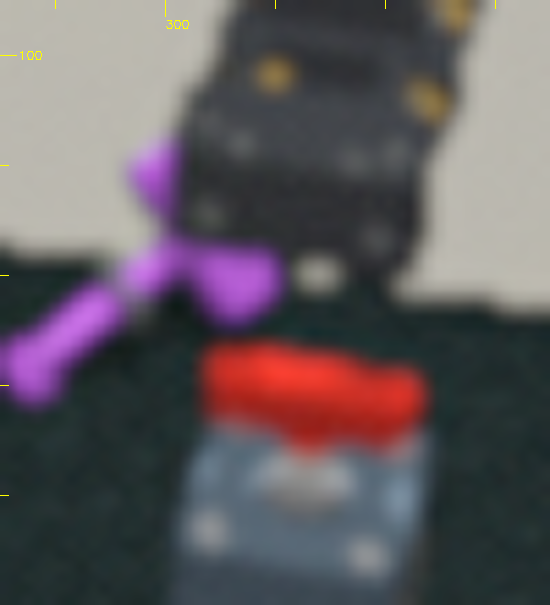

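```bash
python3 -c "
from h import *
s=st()
b=snap('scene');b['image']=(255*(b['image']/255.)**.45).astype(np.uint8)
crop(b,'s8',300,100,330,140,16)"
```

```text
t6.60 p [ 0.4466 -0.3724  0.114 ] x [ 0.001  0.    -1.   ] y [-0.059 -0.998 -0.   ] F [-0.2 -0.3  0.6] M [-0.01  0.19  0.01] op 0.002 q [ 0.31  0.84  0.55  1.81 -0.66  0.69 -0.38]
```

View pics/s8.png

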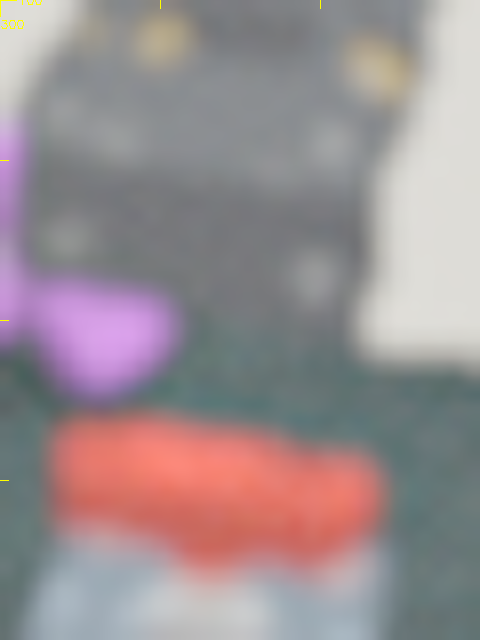

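Request:
send_rows --commands '[0,0,0.08,0,0,0,0,0,0,0.08,0,0,0,0,0,0,0,0,0,0,0,0,0,0,0,0,0,0,0,0,0,0,0,0,0,0,0,0,0,0,0,0]'

```text
clock: 7.25
tool_pos: [0.4435, -0.3673, 0.1464]
eef_rot: [-0.703, 0.017, 0.71, 0.024]
contact_force: [0.3, 0.6, -0.3]
opening: 0.527
```

```bash
python3 -c "
from h import *
s=st()
b=snap('scene')
p=s['tool_pos']
for k in(.044,-.044,.06,-.06):
  print(k,proj(b,p+[0,k,0]),proj(b,p+[0,k,.025]))
for k in(.0935,-.0935):print(proj(b,p+[.0375,k,.064]),proj(b,p+[-.0375,k,.064]))
crop(b,'s9',270,50,350,150,6);b['image']=(255*(b['image']/255.)**.45).astype(np.uint8)
crop(b,'s9b',295,95,335,140,14)"
```

```text
t7.25 p [ 0.4435 -0.3673  0.1464] x [-0.01   0.011 -1.   ] y [-0.058 -0.998 -0.011] F [ 0.3  0.6 -0.3] M [-0.    0.15 -0.04] op 0.527 q [ 0.29  0.8   0.6   1.79 -0.62  0.77 -0.42]
0.044 [313.8420766  126.68042993] [314.40097083 120.46753744]
-0.044 [317.10140217 107.61852067] [317.68274419 101.37378849]
0.06 [313.22515324 130.28845623] [313.77947517 124.08347198]
-0.06 [317.67078752 104.28851397] [318.25575639  98.03993389]
[300.39210293 120.32566463] [326.33545463 123.31822345]
[308.35881315  79.82552114] [332.4718559   82.41103813]
```

View pics/s9.png

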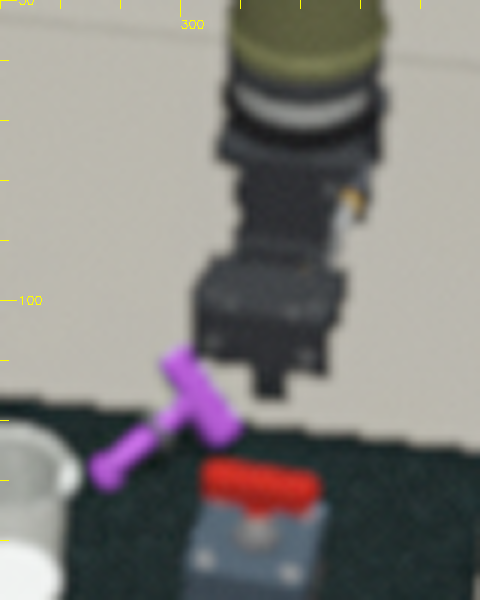

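View pics/s9b.png

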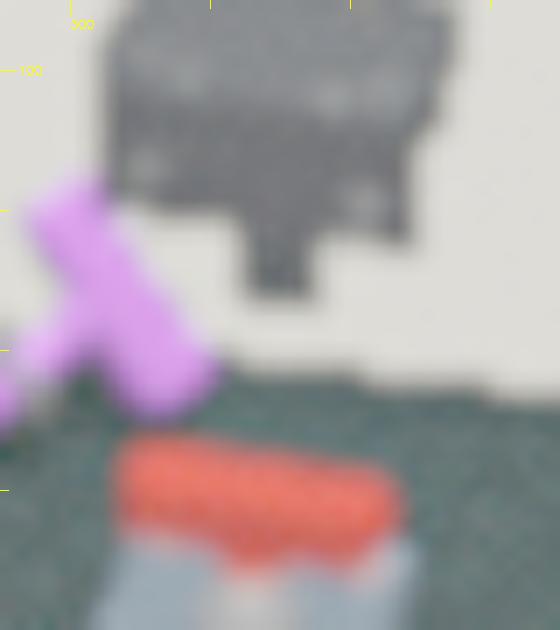

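```bash
python3 -c "
from h import *
a=snap('top');p=np.array([.1946,.5935,.2115]);y=np.array([.311,.95,0]);x=np.array([.95,-.311,0])
for z in(.064,.104,.14):
  print(z,[proj(a,p-.0935*y+k*x+[0,0,z]).round(1) for k in(.0375,-.0375)])
"
```

```text
0.064 [array([ 61.9, 342.7]), array([ 49.7, 374.2])]
0.104 [array([ 52.8, 344.7]), array([ 39.9, 377.7])]
0.14 [array([ 43.9, 346.7]), array([ 30.3, 381. ])]
```

```bash
python3 -c "
from h import *
go([.4465,-.3725,.07],-.06)
"
```

```text
d [ 0.012 -0.02  -0.306] rot [-0.007 -0.006 -0.001]
```

Request:
send_rows --commands '[0.008,-0.01,-0.1,-0.004,-0.004,0,0.4,0,-0.005,-0.1,0,0,0,0.4,0,0,-0.07,0,0,0,0.4,-0.01,0.01,-0.02,0,0,0,0.4,0,0,0,0,0,0,0.4]'

```text
clock: 7.85
tool_pos: [0.443, -0.3691, 0.0711]
eef_rot: [-0.706, 0.019, 0.708, 0.022]
contact_force: [1.1, -0.2, 0.1]
opening: 0.6
```

```bash
python3 -c "
from h import *
st();go([.4465,-.3725,.055],-.06)
b=snap('scene');b['image']=(255*(b['image']/255.)**.45).astype(np.uint8)
crop(b,'s10',295,95,335,140,14)
"
```

```text
t7.85 p [ 0.443  -0.3691  0.0711] x [-0.003  0.004 -1.   ] y [-0.058 -0.998 -0.004] F [ 1.1 -0.2  0.1] M [-0.08  0.11  0.02] op 0.6 q [ 0.34  0.89  0.49  1.84 -0.72  0.6  -0.34]
d [ 0.014 -0.014 -0.064] rot [-0.002 -0.002 -0.001]
```

View pics/s10.png

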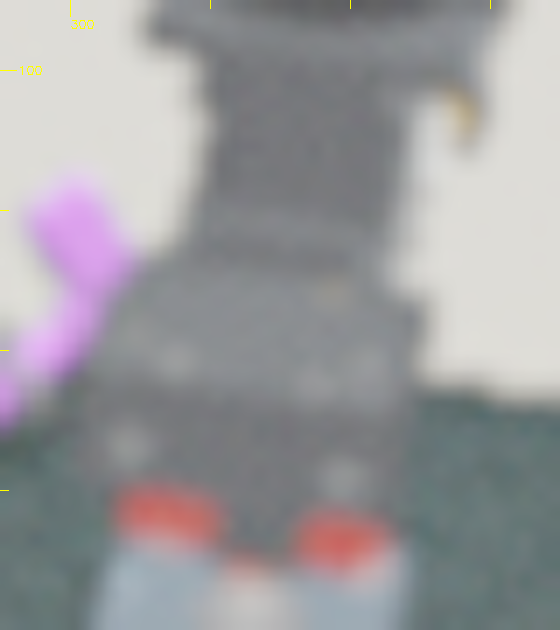

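Request:
send_rows --commands '[0.014,-0.014,-0.03,0,0,0,0.4,0,0,-0.03,0,0,0,0.4,0,0,0,0,0,0,0.4]'

```text
clock: 8.2
tool_pos: [0.4485, -0.3745, 0.0575]
eef_rot: [0.707, -0.02, -0.706, -0.02]
contact_force: [0.8, -0.1, 0.4]
opening: 0.604
```

Request:
send_rows --commands '[0,0,-0.016,0,0,0,0.4,0,0,-0.016,0,0,0,0.4]'

```text
clock: 8.4
tool_pos: [0.4491, -0.3751, 0.0497]
eef_rot: [0.708, -0.021, -0.706, -0.02]
contact_force: [0.4, -0.0, -1.1]
opening: 0.6
```

```bash
python3 -c "
from h import *
st();go([.4465,-.3725,.055],-.06)
"
```

```text
t8.40 p [ 0.4491 -0.3751  0.0497] x [ 0.002 -0.001 -1.   ] y [-0.057 -0.998  0.001] F [ 0.4 -0.  -1.1] M [ 0.    0.14 -0.  ] op 0.6 q [ 0.36  0.93  0.46  1.83 -0.74  0.56 -0.32]
d [-0.011  0.01   0.021] rot [ 0.001  0.002 -0.002]
```

Request:
send_rows --commands '[-0.011,0.01,-0.015,0,0,0,0.4,0,0,-0.012,0,0,0,0.4]'

```text
clock: 8.6
tool_pos: [0.4461, -0.3723, 0.0424]
eef_rot: [0.708, -0.021, -0.706, -0.02]
contact_force: [-0.2, 0.0, 0.0]
opening: 0.601
```

Request:
send_rows --commands '[0,0,-0.012,0,0,0,0.4,0,0,-0.012,0,0,0,0.4]'

```text
clock: 8.8
tool_pos: [0.4459, -0.3722, 0.0358]
eef_rot: [0.708, -0.021, -0.706, -0.02]
contact_force: [0.2, -0.2, 0.3]
opening: 0.602
```

```bash
python3 -c "
from h import *
s=st();go([.4465,-.3725,.055],-.06)
b=snap('scene');b['image']=(255*(b['image']/255.)**.45).astype(np.uint8)
crop(b,'s11',295,95,335,140,14)
print([proj(b,s['tool_pos']+[0,k,0]) for k in (0,.026,.043)])
"
```

```text
t8.80 p [ 0.4459 -0.3722  0.0358] x [ 0.002 -0.001 -1.   ] y [-0.058 -0.998  0.001] F [ 0.2 -0.2  0.3] M [-0.03  0.14 -0.01] op 0.602 q [ 0.37  0.94  0.44  1.85 -0.76  0.52 -0.3 ]
d [ 0.002 -0.001  0.077] rot [ 0.001  0.001 -0.002]
[array([312.59989084, 141.62527247]), array([311.65381707, 147.23172676]), array([311.0253883 , 150.95580907])]
```

View pics/s11.png

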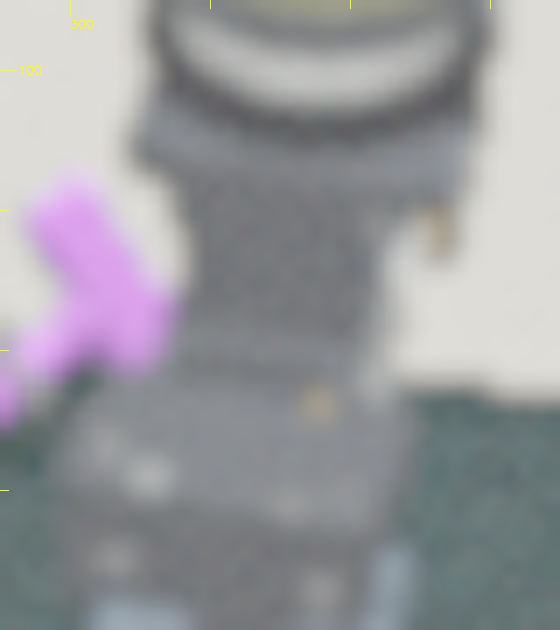

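```bash
python3 -c "
from h import *
b=snap('scene');b['image']=(255*(b['image']/255.)**.45).astype(np.uint8)
crop(b,'s12',290,125,340,165,14)
"
```

```text
(no output)
```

View pics/s12.png

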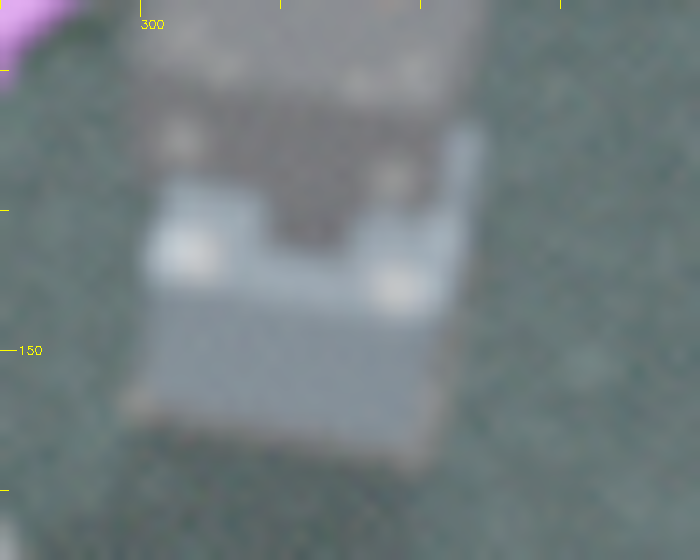

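Request:
send_rows --commands '[0,0,-0.012,0,0,0,0.4,0,0,-0.012,0,0,0,0.4]'

```text
clock: 9.1
tool_pos: [0.4461, -0.3723, 0.0297]
eef_rot: [0.708, -0.021, -0.706, -0.02]
contact_force: [0.4, -0.4, 0.3]
opening: 0.597
```

Request:
send_rows --commands '[0,0,-0.012,0,0,0,0.4,0,0,-0.012,0,0,0,0.4]'

```text
clock: 9.3
tool_pos: [0.4462, -0.3725, 0.0232]
eef_rot: [0.708, -0.021, -0.706, -0.02]
contact_force: [-0.3, 0.1, -0.0]
opening: 0.597
```

Request:
send_rows --commands '[0,0,-0.01,0,0,0,0.4]'

```text
clock: 9.4
tool_pos: [0.4462, -0.3724, 0.0204]
eef_rot: [0.708, -0.021, -0.706, -0.02]
contact_force: [-0.9, -0.5, 0.8]
opening: 0.599
```

Request:
send_rows --commands '[0,0,-0.01,0,0,0,0.4]'

```text
clock: 9.5
tool_pos: [0.4462, -0.3724, 0.0186]
eef_rot: [0.708, -0.021, -0.706, -0.02]
contact_force: [-2.8, 5.3, 32.3]
opening: 0.603
```

Request:
send_rows --commands '[0,0,0.035,0,0,0,0.4,0,0,0.03,0,0,0,1,0,0,0,0,0,0,1,0,0,0,0,0,0,1,0,0,0,0,0,0,1,0,0,0,0,0,0,1,0,0,0,0,0,0,1]' --newtons 45

```text
clock: 10.2
tool_pos: [0.4463, -0.3725, 0.0355]
eef_rot: [0.708, -0.021, -0.706, -0.02]
contact_force: [-0.5, 0.1, 2.9]
opening: 0.153
```

```bash
python3 -c "
from h import *
s=st()
"
```

```text
t10.20 p [ 0.4463 -0.3725  0.0355] x [ 0.003 -0.001 -1.   ] y [-0.058 -0.998  0.001] F [-0.5  0.1  2.9] M [0.07 0.19 0.02] op 0.153 q [ 0.37  0.94  0.44  1.84 -0.76  0.52 -0.3 ]
```

Request:
send_rows --commands '[0,0,0.03,0,0,0,1,0,0,0.05,0,0,0,1,0,0,0.05,0,0,0,1,0,0,0.05,0,0,0,1,0,0,0.06,0,0,0,1,0,0,0.1,0,0,0,1,0,0,0.1,0,0,0,1,0,0,0.1,0,0,0,1,0,0,0.1,0,0,0,1,0,0,0,0,0,0,1]'

```text
clock: 11.2
tool_pos: [0.4451, -0.3722, 0.2096]
eef_rot: [0.709, -0.022, -0.705, -0.02]
contact_force: [0.0, -0.2, -0.0]
opening: 0.151
```

```bash
python3 -c "
from h import *
s=st();go([.5478,-.152,.185],.10)
b=snap('scene');crop(b,'s13',270,50,350,150,6)
a=snap('top','t13')
"
```

```text
t11.20 p [ 0.4451 -0.3722  0.2096] x [ 0.005 -0.003 -1.   ] y [-0.059 -0.998  0.003] F [ 0.  -0.2 -0. ] M [-0.06  0.15  0.04] op 0.151 q [ 0.25  0.72  0.67  1.74 -0.56  0.88 -0.47]
d [ 0.411  0.881 -0.098] rot [0.002 0.004 0.101]
```

View pics/s13.png

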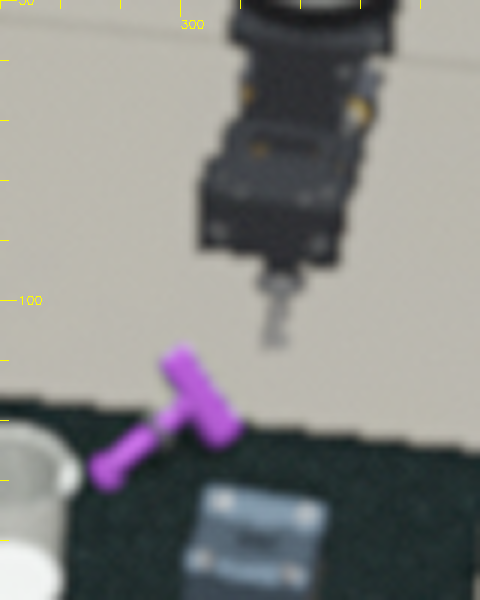

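```bash
python3 -c "
from h import *
b=snap('scene');s=st()
print(proj(b,s['tool_pos']+[0,0,-.0325]),proj(b,s['tool_pos']+[0,0,-.058]))
"
```

```text
t11.35 p [ 0.4438 -0.3696  0.2052] x [-0.     0.003 -1.   ] y [-0.059 -0.998 -0.003] F [ 0.1  0.2 -1.6] M [-0.04  0.18  0.04] op 0.154 q [ 0.25  0.72  0.66  1.74 -0.56  0.87 -0.47]
[316.11050163 109.9161825 ] [315.52816985 116.27989409]
```

Request:
send_rows --commands '[0.052,0.109,-0.005,0,0,0.0125,1,0.052,0.109,-0.005,0,0,0.0125,1,0.052,0.109,-0.005,0,0,0.0125,1,0.052,0.109,-0.005,0,0,0.0125,1,0.052,0.109,-0.005,0,0,0.0125,1,0.052,0.109,-0.005,0,0,0.0125,1,0.052,0.109,-0.005,0,0,0.0125,1,0.052,0.109,-0.005,0,0,0.0125,1,0,0,0,0,0,0,1,0,0,0,0,0,0,1]'

```text
clock: 12.35
tool_pos: [0.5408, -0.1375, 0.1809]
eef_rot: [-0.697, -0.04, 0.716, -0.032]
contact_force: [0.3, -0.5, -1.2]
opening: 0.151
```

```bash
python3 -c "
from h import *
s=st();go([.5478,-.152,.165],.10)
"
```

```text
t12.35 p [ 0.5408 -0.1375  0.1809] x [-0.027  0.011 -1.   ] y [ 0.102 -0.995 -0.014] F [ 0.3 -0.5 -1.2] M [-0.06  0.16  0.  ] op 0.151 q [-0.19  0.74  0.65  1.8  -0.59  0.83 -0.72]
d [ 0.028 -0.058 -0.063] rot [-0.007 -0.017 -0.001]
```

Request:
send_rows --commands '[0.028,-0.058,-0.04,-0.007,-0.017,0,1,0,0,0,0,0,0,1,0,0,0,0,0,0,1]'

```text
clock: 12.65
tool_pos: [0.5454, -0.1532, 0.1688]
eef_rot: [-0.704, -0.035, 0.708, -0.035]
contact_force: [-0.3, 0.4, -0.7]
opening: 0.154
```

```bash
python3 -c "
from h import *
s=st();go([.5478,-.152,.165],.10)
b=snap('scene');crop(b,'s14',245,130,295,190,10)
m=R.from_quat(s['eef_rot']).as_matrix();t=s['tool_pos']+[0,0,.0255]+.058*m[:,0]
print(t,proj(b,t),proj(b,[.5478,-.152,.12]))
"
```

```text
t12.65 p [ 0.5454 -0.1532  0.1688] x [-0.005  0.001 -1.   ] y [ 0.099 -0.995 -0.001] F [-0.3  0.4 -0.7] M [-0.02  0.15  0.02] op 0.154 q [-0.16  0.76  0.63  1.81 -0.61  0.78 -0.68]
d [ 0.01   0.005 -0.015] rot [-0.001 -0.003  0.001]
[ 0.54508095 -0.15317686  0.1363476 ] [271.48935593 165.54098005] [270.49224907 169.58222695]
```

View pics/s14.png

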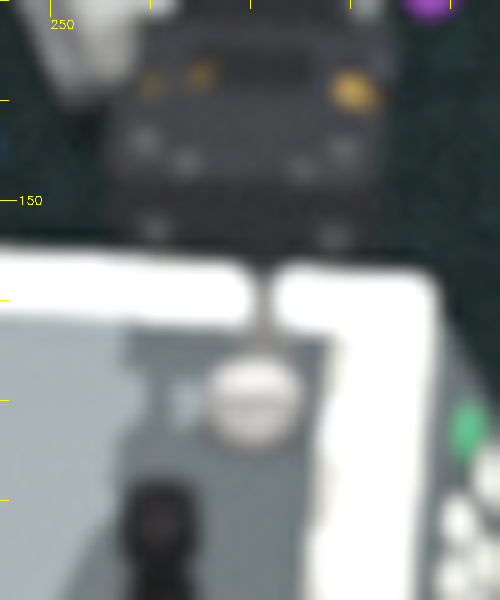

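Request:
send_rows --commands '[0.01,0.005,-0.015,0,-0.003,0,1,0.002,0,-0.02,0,0,0,1,0,0,-0.015,0,0,0,1,0,0,0,0,0,0,1]'

```text
clock: 13.1
tool_pos: [0.5482, -0.1522, 0.1559]
eef_rot: [-0.706, -0.035, 0.706, -0.034]
contact_force: [0.0, -0.3, -0.8]
opening: 0.15
```

```bash
python3 -c "
from h import *
s=st();go([.5478,-.152,.1525],.10)
b=snap('scene');crop(b,'s15',255,150,285,180,18)
"
```

```text
t13.10 p [ 0.5482 -0.1522  0.1559] x [-0.     0.001 -1.   ] y [ 0.098 -0.995 -0.001] F [ 0.  -0.3 -0.8] M [-0.06  0.16  0.01] op 0.15 q [-0.15  0.77  0.61  1.82 -0.63  0.75 -0.67]
d [-0.001  0.001 -0.014] rot [-0.001 -0.     0.001]
```

View pics/s15.png

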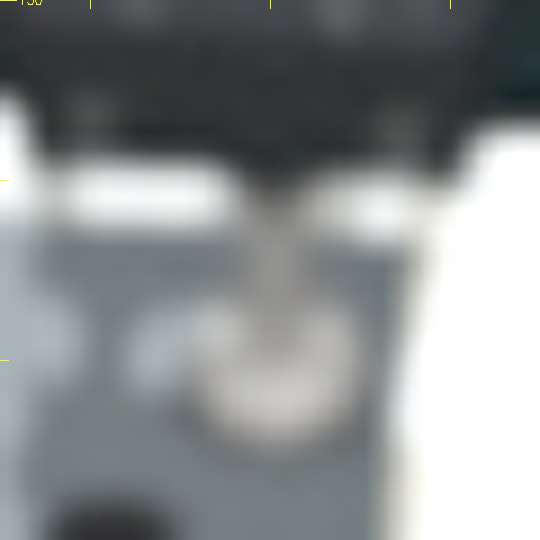

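Request:
send_rows --commands '[0,0,-0.01,0,0,0,1,0,0,-0.01,0,0,0,1]'

```text
clock: 13.35
tool_pos: [0.5486, -0.1524, 0.1512]
eef_rot: [0.707, 0.035, -0.706, 0.034]
contact_force: [-0.8, 1.0, 0.7]
opening: 0.153
```

Request:
send_rows --commands '[0,0,-0.008,0,0,0,1]'

```text
clock: 13.45
tool_pos: [0.5486, -0.1523, 0.1491]
eef_rot: [0.707, 0.035, -0.706, 0.034]
contact_force: [0.7, 0.1, -0.6]
opening: 0.153
```

Request:
send_rows --commands '[0,0,-0.008,0,0,0,1]'

```text
clock: 13.55
tool_pos: [0.5487, -0.1523, 0.1469]
eef_rot: [0.707, 0.035, -0.706, 0.034]
contact_force: [0.9, 0.2, -0.2]
opening: 0.154
```

```bash
python3 -c "
from h import *
s=st();go([.5478,-.152,.1445],.10)
"
```

```text
t13.55 p [ 0.5487 -0.1523  0.1469] x [ 0.001  0.001 -1.   ] y [ 0.098 -0.995 -0.   ] F [ 0.9  0.2 -0.2] M [0.04 0.16 0.01] op 0.154 q [-0.14  0.79  0.6   1.83 -0.64  0.73 -0.66]
d [-0.003  0.001 -0.01 ] rot [-0.     0.001  0.001]
```

Request:
send_rows --commands '[-0.002,0,-0.006,0,0,0,1]'

```text
clock: 13.65
tool_pos: [0.5482, -0.1523, 0.1452]
eef_rot: [0.707, 0.035, -0.706, 0.034]
contact_force: [-0.1, 0.3, -0.6]
opening: 0.154
```

Request:
send_rows --commands '[0,0,-0.006,0,0,0,1]'

```text
clock: 13.75
tool_pos: [0.5484, -0.1526, 0.1441]
eef_rot: [0.707, 0.035, -0.706, 0.034]
contact_force: [-2.5, 1.0, 12.6]
opening: 0.153
```

Request:
send_rows --commands '[0,0,-0.004,0,0,0,1]'

```text
clock: 13.85
tool_pos: [0.5487, -0.1527, 0.1441]
eef_rot: [0.707, 0.035, -0.705, 0.034]
contact_force: [-2.3, 1.6, 12.1]
opening: 0.149
```

Request:
send_rows --commands '[0,0,0.004,0,0,0.05,1,0,0,0,0,0,0.07,1,0,0,0,0,0,0.07,1,0,0,0,0,0,0.07,1]'

```text
clock: 14.25
tool_pos: [0.5488, -0.1526, 0.1455]
eef_rot: [0.684, 0.182, -0.682, 0.182]
contact_force: [0.3, 0.2, -1.3]
opening: 0.153
```

```bash
python3 -c "
from h import *
s=st();go([.5484,-.1524,.145],1.5)
"
```

```text
t14.25 p [ 0.5488 -0.1526  0.1455] x [ 0.003  0.002 -1.   ] y [ 0.497 -0.868  0.   ] F [ 0.3  0.2 -1.3] M [-0.07  0.13 -0.04] op 0.153 q [-0.08  0.76  0.47  1.82 -0.52  0.69 -0.35]
d [-0.001  0.001 -0.002] rot [-0.002  0.001  0.624]
```

Request:
send_rows --commands '[-0.001,0.001,-0.002,0,0,0.075,1,0,0,0,0,0,0.075,1,0,0,0,0,0,0.075,1,0,0,0,0,0,0.075,1,0,0,0,0,0,0.075,1]'

```text
clock: 14.75
tool_pos: [0.5494, -0.1532, 0.1455]
eef_rot: [0.599, 0.379, -0.595, 0.379]
contact_force: [0.6, -1.2, -1.4]
opening: 0.154
```

```bash
python3 -c "
from h import *
s=st();go([.5484,-.1524,.145],1.52)
"
```

```text
t14.75 p [ 0.5494 -0.1532  0.1455] x [ 0.005  0.003 -1.   ] y [ 0.905 -0.425  0.003] F [ 0.6 -1.2 -1.4] M [-0.04 -0.01 -0.09] op 0.154 q [ 0.02  0.73  0.3   1.82 -0.34  0.64  0.08]
d [-0.004  0.003 -0.002] rot [-0.002  0.003  0.247]
```

Request:
send_rows --commands '[-0.003,0.003,-0.002,0,0,0.08,1,0,0,0,0,0,0.08,1,0,0,0,0,0,0.05,1]'

```text
clock: 15.05
tool_pos: [0.5499, -0.1534, 0.1455]
eef_rot: [0.526, 0.475, -0.521, 0.476]
contact_force: [0.9, 0.5, -1.4]
opening: 0.153
```

```bash
python3 -c "
from h import *
s=st();go([.5484,-.1524,.145],1.55)
"
```

```text
t15.05 p [ 0.5499 -0.1534  0.1455] x [ 0.007  0.003 -1.   ] y [ 0.995 -0.096  0.006] F [ 0.9  0.5 -1.4] M [ 0.08  0.07 -0.05] op 0.153 q [ 0.08  0.71  0.2   1.82 -0.23  0.63  0.32]
d [-0.006  0.004 -0.002] rot [-0.002  0.004  0.048]
```

Request:
send_rows --commands '[-0.006,0.004,-0.002,0,0,0.03,1]'

```text
clock: 15.15
tool_pos: [0.5495, -0.1529, 0.1454]
eef_rot: [0.515, 0.487, -0.508, 0.49]
contact_force: [2.2, -0.1, 1.8]
opening: 0.154
```

```bash
python3 -c "
from h import *
s=st();go([.5484,-.1524,.145],1.55)
"
```

```text
t15.15 p [ 0.5495 -0.1529  0.1454] x [ 0.009  0.003 -1.   ] y [ 0.999 -0.047  0.009] F [ 2.2 -0.1  1.8] M [-0.27 -0.44 -0.07] op 0.154 q [ 0.09  0.71  0.18  1.82 -0.21  0.62  0.35]
d [-0.004  0.002 -0.002] rot [-0.002  0.006  0.017]
```

Request:
send_rows --commands '[0,0,0,0,0,0.04,1]'

```text
clock: 15.25
tool_pos: [0.5499, -0.1532, 0.1455]
eef_rot: [0.499, 0.503, -0.492, 0.506]
contact_force: [1.0, -0.3, -2.1]
opening: 0.155
```

```bash
python3 -c "
from h import *
s=st();go([.5484,-.1524,.145],1.55)
"
```

```text
t15.25 p [ 0.5499 -0.1532  0.1455] x [ 0.01   0.003 -1.   ] y [1.    0.018 0.01 ] F [ 1.  -0.3 -2.1] M [ 0.   -0.02 -0.09] op 0.155 q [ 0.1   0.71  0.16  1.82 -0.19  0.62  0.4 ]
d [-0.006  0.003 -0.002] rot [-0.002  0.007 -0.025]
```

Request:
send_rows --commands '[0,0,-0.002,0,0,0.04,1]'

```text
clock: 15.35
tool_pos: [0.5502, -0.1534, 0.1453]
eef_rot: [0.482, 0.518, -0.475, 0.522]
contact_force: [-0.2, 1.1, 2.0]
opening: 0.153
```

```bash
python3 -c "
from h import *
s=st()
b=snap('scene');crop(b,'s16',240,130,300,190,10)
"
```

```text
t15.35 p [ 0.5502 -0.1534  0.1453] x [ 0.011  0.004 -1.   ] y [0.997 0.083 0.011] F [-0.2  1.1  2. ] M [ 0.11  0.24 -0.06] op 0.153 q [ 0.11  0.71  0.14  1.82 -0.17  0.62  0.44]
```

View pics/s16.png

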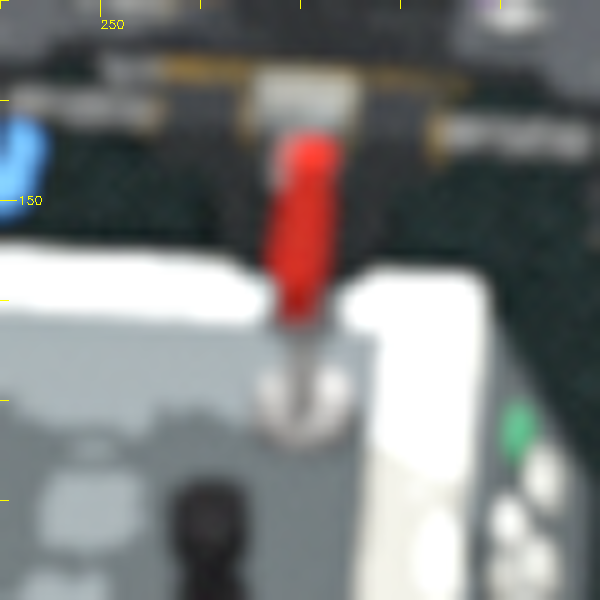

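Request:
send_rows --commands '[-0.004,0.003,-0.002,0,-0.005,0.03,1]'

```text
clock: 15.5
tool_pos: [0.5498, -0.1532, 0.1453]
eef_rot: [0.472, 0.527, -0.46, 0.536]
contact_force: [0.5, 0.2, 3.4]
opening: 0.151
```

```bash
python3 -c "
from h import *
s=st()
"
```

```text
t15.50 p [ 0.5498 -0.1532  0.1453] x [ 0.02   0.004 -1.   ] y [0.991 0.131 0.02 ] F [0.5 0.2 3.4] M [-0.07  0.   -0.17] op 0.151 q [ 0.12  0.7   0.13  1.83 -0.16  0.6   0.48]
```

Request:
send_rows --commands '[0,0,0,0,0,0.03,1,0,0,0,0,0,0,1]'

```text
clock: 15.7
tool_pos: [0.5499, -0.1534, 0.1455]
eef_rot: [0.46, 0.538, -0.448, 0.546]
contact_force: [0.5, 0.5, -1.3]
opening: 0.151
```

```bash
python3 -c "
from h import *
s=st()
"
```

```text
t15.70 p [ 0.5499 -0.1534  0.1455] x [ 0.021  0.005 -1.   ] y [0.984 0.175 0.021] F [ 0.5  0.5 -1.3] M [ 0.09 -0.02 -0.19] op 0.151 q [ 0.13  0.7   0.11  1.83 -0.14  0.6   0.51]
```

Request:
send_rows --commands '[0,0,0,0,0.01,-0.04,1,0,0,0.02,0,0,0,1,0,0,0.03,0,0,0,1,0,0,0.05,0,0,0,1,0,0,0.1,0,0,0,1,0,0,0.1,0,0,0,1,0,0,0,0,0,0,1]'

```text
clock: 16.4
tool_pos: [0.5596, -0.1526, 0.2264]
eef_rot: [0.478, 0.521, -0.464, 0.533]
contact_force: [-0.5, 1.0, -0.8]
opening: 0.153
```

```bash
python3 -c "
from h import *
s=st()
b=snap('scene');crop(b,'s17',240,100,310,190,7)
go([.4463,-.3725,.21],-.058)
"
```

```text
t16.40 p [ 0.5596 -0.1526  0.2264] x [ 0.026  0.003 -1.   ] y [0.993 0.112 0.026] F [-0.5  1.  -0.8] M [-0.08  0.02 -0.02] op 0.153 q [ 0.09  0.6   0.17  1.73 -0.14  0.8   0.44]
d [-0.449 -0.881 -0.059] rot [-0.012  0.011  0.892]
```

View pics/s17.png

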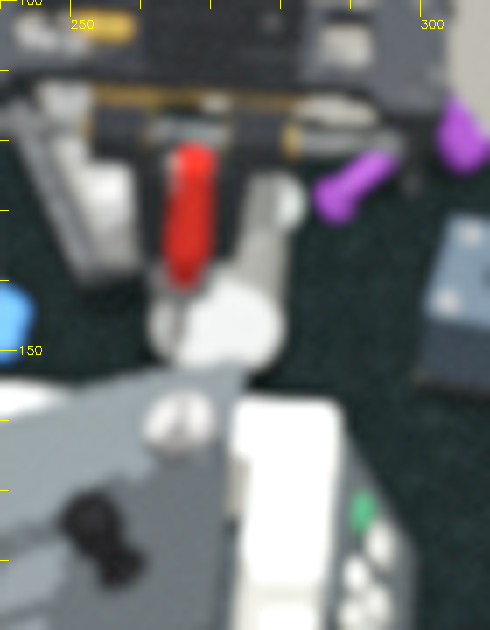

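```bash
cat > flap.py <<'E'
from h import *
pm=np.load('pm.npy')
def W(q):
    c,s=np.cos(pm[2]),np.sin(pm[2]);return np.array([pm[0]+(c*q[0]-s*q[1])/1e3,pm[1]+(s*q[0]+c*q[1])/1e3,q[2]/1e3])
def F(q,th): # q=(x,y,z) shut photometer frame mm
    x,z=q[0]-62,q[2]-105;c,s=np.cos(th),np.sin(th)
    return W((62+x*c+z*s,q[1],105-x*s+z*c))
E
python3 -c "
from flap import *
b=snap('scene')
for th in np.arange(0,.6,.05): print(round(th,2),F((-43,-35,120),th).round(3),proj(b,F((-43,-35,120),th)).round(1),proj(b,F((-23,35,152),th)).round(1),proj(b,F((-23,35,112),th)).round(1))
crop(b,'s18',220,130,300,230,6)
crop(snap('top'),'t18',240,150,350,250,6)
"
```

```text
0.0 [ 0.547 -0.151  0.12 ] [270.7 169.8] [261.3 180.3] [261.5 189.6]
0.05 [ 0.548 -0.151  0.125] [270.4 168.5] [260.4 179.2] [261.4 188.6]
0.1 [ 0.549 -0.151  0.13 ] [270.  167.3] [259.4 178.2] [261.1 187.6]
0.15 [ 0.551 -0.151  0.136] [269.5 166.1] [258.3 177.1] [260.8 186.7]
0.2 [ 0.552 -0.151  0.141] [268.9 164.8] [257.2 176.2] [260.3 185.7]
0.25 [ 0.554 -0.151  0.146] [268.2 163.6] [256.  175.2] [259.9 184.7]
0.3 [ 0.556 -0.15   0.15 ] [267.5 162.4] [254.7 174.3] [259.3 183.7]
0.35 [ 0.559 -0.15   0.155] [266.6 161.2] [253.4 173.4] [258.7 182.8]
0.4 [ 0.561 -0.15   0.16 ] [265.7 160. ] [252.  172.5] [258.  181.8]
0.45 [ 0.564 -0.15   0.164] [264.7 158.8] [250.5 171.7] [257.2 180.9]
0.5 [ 0.567 -0.15   0.169] [263.6 157.7] [249. 171.] [256.4 180. ]
0.55 [ 0.57  -0.149  0.173] [262.4 156.6] [247.4 170.2] [255.4 179.1]
```

View pics/s18.png

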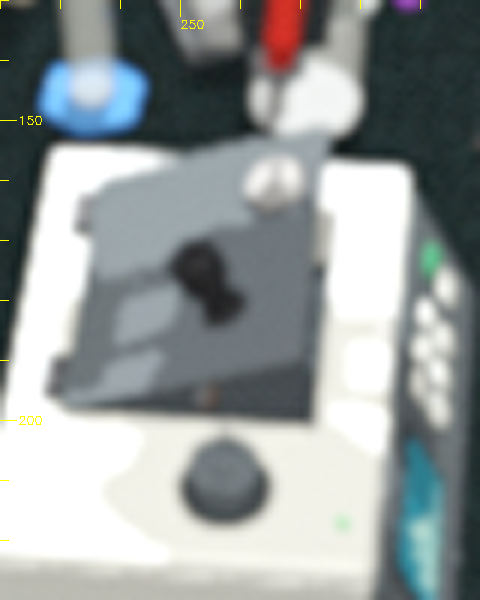

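View pics/t18.png

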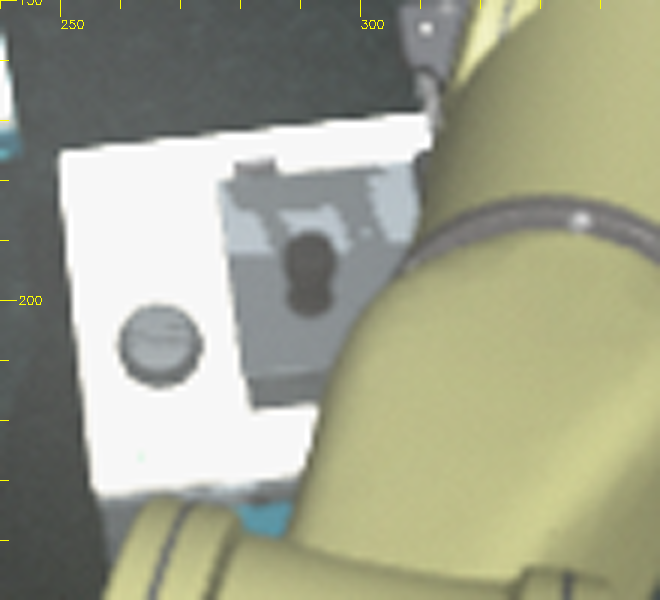

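```bash
python3 -c "
from flap import *
t=W((-50,-5,0));print(t)
s=st();go([t[0],t[1],.195],1.65)
"
```

```text
[ 0.5376391 -0.121973   0.       ]
t16.55 p [ 0.5567 -0.1517  0.2223] x [ 0.018  0.005 -1.   ] y [0.994 0.111 0.018] F [ 0.6  0.5 -0.3] M [-0.11  0.12 -0.02] op 0.154 q [ 0.09  0.61  0.17  1.73 -0.14  0.8   0.44]
d [-0.076  0.119 -0.109] rot [-0.003  0.011 -0.021]
```

Request:
send_rows --commands '[-0.04,0.06,-0.02,0,0.01,0,1,-0.035,0.06,-0.02,0,0,0,1,0,0,-0.02,0,0,0,1,0,0,-0.03,0,0,0,1,0,0,-0.03,0,0,0,1]'

```text
clock: 17.05
tool_pos: [0.5321, -0.1227, 0.1869]
eef_rot: [0.471, 0.53, -0.473, 0.523]
contact_force: [-3.3, 0.4, 0.5]
opening: 0.154
```

```bash
python3 -c "
from flap import *
s=st();go([.5376,-.122,.175],1.65)
"
```

```text
t17.05 p [ 0.5321 -0.1227  0.1869] x [-0.01   0.004 -1.   ] y [ 0.994  0.109 -0.01 ] F [-3.3  0.4  0.5] M [0.03 0.94 0.02] op 0.154 q [ 0.05  0.63  0.16  1.83 -0.15  0.7   0.4 ]
d [ 0.022  0.003 -0.048] rot [-0.003 -0.006 -0.019]
```

Request:
send_rows --commands '[0.015,0,-0.03,0,0,0,1,0.01,0,-0.03,0,0,0,1,0.005,0,-0.03,0,0,0,1]'

```text
clock: 17.35
tool_pos: [0.5275, -0.1237, 0.1589]
eef_rot: [0.466, 0.537, -0.48, 0.514]
contact_force: [-3.7, 0.6, 0.2]
opening: 0.16
```

```bash
python3 -c "
from flap import *
s=st();go([.5376,-.122,.148],1.65)
b=snap('scene');crop(b,'s19',220,130,300,230,6)
"
```

```text
t17.35 p [ 0.5275 -0.1237  0.1589] x [-0.037  0.008 -0.999] y [ 0.994  0.105 -0.036] F [-3.7  0.6  0.2] M [ 0.23  1.16 -0.08] op 0.16 q [ 0.06  0.68  0.15  1.84 -0.16  0.67  0.41]
d [ 0.04   0.007 -0.044] rot [-0.005 -0.024 -0.017]
```

View pics/s19.png

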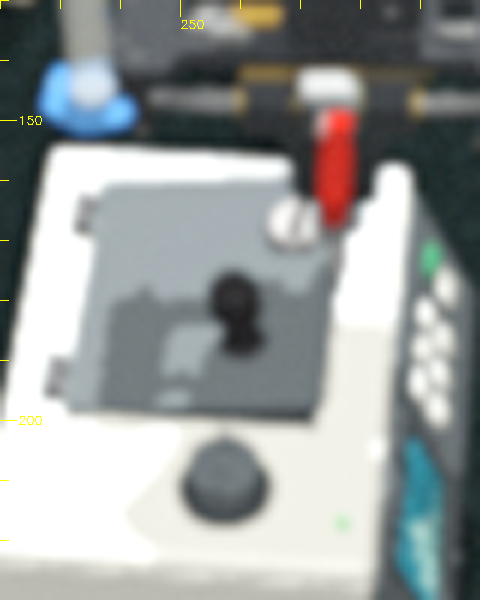

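Request:
send_rows --commands '[0,0,0.06,0,0,0,1,0,0,0.06,0,0,0,1,0.06,0.005,0,0,-0.02,0,1,0.03,0,0,0,0,0,1,0,0,0,0,0,0,1]'

```text
clock: 17.9
tool_pos: [0.5548, -0.1251, 0.1855]
eef_rot: [0.475, 0.527, -0.472, 0.523]
contact_force: [-0.3, 0.9, -0.5]
opening: 0.153
```

```bash
python3 -c "
from flap import *
s=st();go([.5476,-.122,.175],1.65)
b=snap('scene');crop(b,'s20',230,120,300,210,7)
"
```

```text
t17.90 p [ 0.5548 -0.1251  0.1855] x [-0.001  0.006 -1.   ] y [ 0.995  0.103 -0.   ] F [-0.3  0.9 -0.5] M [-0.06  0.05 -0.  ] op 0.153 q [ 0.05  0.65  0.16  1.78 -0.16  0.73  0.4 ]
d [-0.029  0.012 -0.042] rot [-0.004 -0.    -0.015]
```

View pics/s20.png

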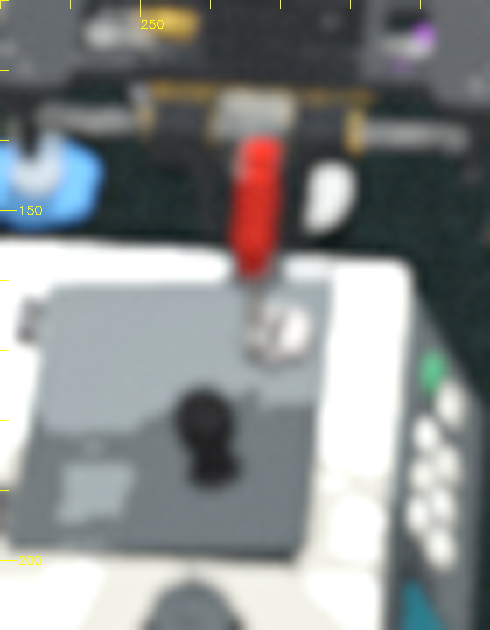

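Request:
send_rows --commands '[-0.025,0.012,-0.04,0,0,0,1,0,0,-0.04,0,0,0,1,0.005,0,-0.03,0,0,0,1,0.003,0,-0.02,0,0,0,1,0.003,0,-0.015,0,0,0,1]'

```text
clock: 18.45
tool_pos: [0.551, -0.1224, 0.1456]
eef_rot: [0.475, 0.527, -0.473, 0.523]
contact_force: [0.5, 0.3, -0.5]
opening: 0.155
```

```bash
python3 -c "
from flap import *
s=st();go([.5476,-.122,.1445],1.65)
"
```

```text
t18.45 p [ 0.551  -0.1224  0.1456] x [-0.003  0.006 -1.   ] y [ 0.995  0.103 -0.002] F [ 0.5  0.3 -0.5] M [-0.12  0.08 -0.01] op 0.155 q [ 0.06  0.71  0.14  1.82 -0.17  0.63  0.41]
d [-0.014  0.002 -0.005] rot [-0.004 -0.002 -0.015]
```

Request:
send_rows --commands '[0,0,-0.006,0,0,0,1]'

```text
clock: 18.55
tool_pos: [0.5518, -0.1228, 0.1447]
eef_rot: [0.475, 0.527, -0.473, 0.523]
contact_force: [-2.6, 0.2, 17.1]
opening: 0.153
```

```bash
python3 -c "
from flap import *
s=st()
b=snap('scene');crop(b,'s21',230,120,300,210,7)
"
```

```text
t18.55 p [ 0.5518 -0.1228  0.1447] x [-0.002  0.006 -1.   ] y [ 0.995  0.102 -0.001] F [-2.6  0.2 17.1] M [ 0.14  0.88 -0.01] op 0.153 q [ 0.06  0.71  0.14  1.82 -0.17  0.63  0.41]
```

View pics/s21.png

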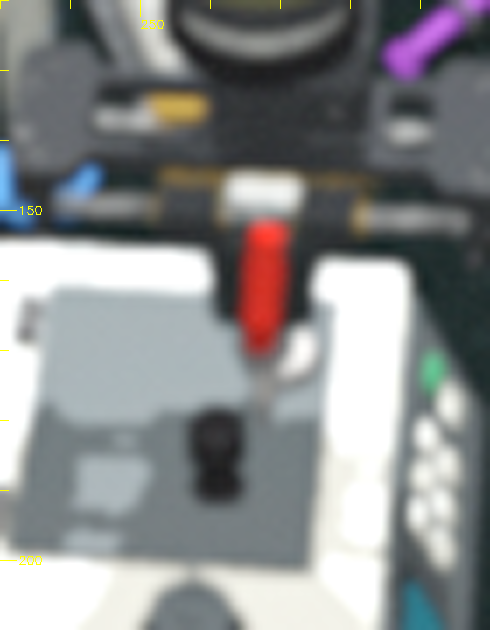

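Request:
send_rows --commands '[0,0,0.08,0,0,0,1,0,0,0.1,0,0,0,1,-0.02,-0.02,0.06,0,0,-0.05,1,-0.03,-0.08,0.02,0,0,-0.09,1,-0.05,-0.12,0,0,0,-0.09,1,-0.05,-0.12,0,0,0,-0.09,1,-0.05,-0.12,0,0,0,-0.09,1,-0.05,-0.12,0,0,0,-0.09,1,-0.05,-0.12,0,0,0,-0.09,1,-0.05,-0.12,0,0,0,-0.09,1,-0.05,-0.1,0,0,0,-0.09,1,0,0,0,0,0,-0.09,1]'

```text
clock: 19.8
tool_pos: [0.4507, -0.3609, 0.2149]
eef_rot: [0.705, 0.093, -0.695, 0.1]
contact_force: [-0.5, 0.2, -0.3]
opening: 0.149
```

```bash
python3 -c "
from flap import *
s=st();go([.4463,-.3725,.19],-.058)
b=snap('scene');crop(b,'s22',180,60,340,210,5);crop(b,'s22b',255,155,285,185,16)
"
```

```text
t19.80 p [ 0.4507 -0.3609  0.2149] x [ 0.015 -0.008 -1.   ] y [ 0.271 -0.963  0.012] F [-0.5  0.2 -0.3] M [-0.03  0.18 -0.04] op 0.149 q [ 0.28  0.67  0.55  1.75 -0.47  0.83 -0.24]
d [-0.017 -0.046 -0.1  ] rot [ 0.007  0.009 -0.212]
```

View pics/s22.png

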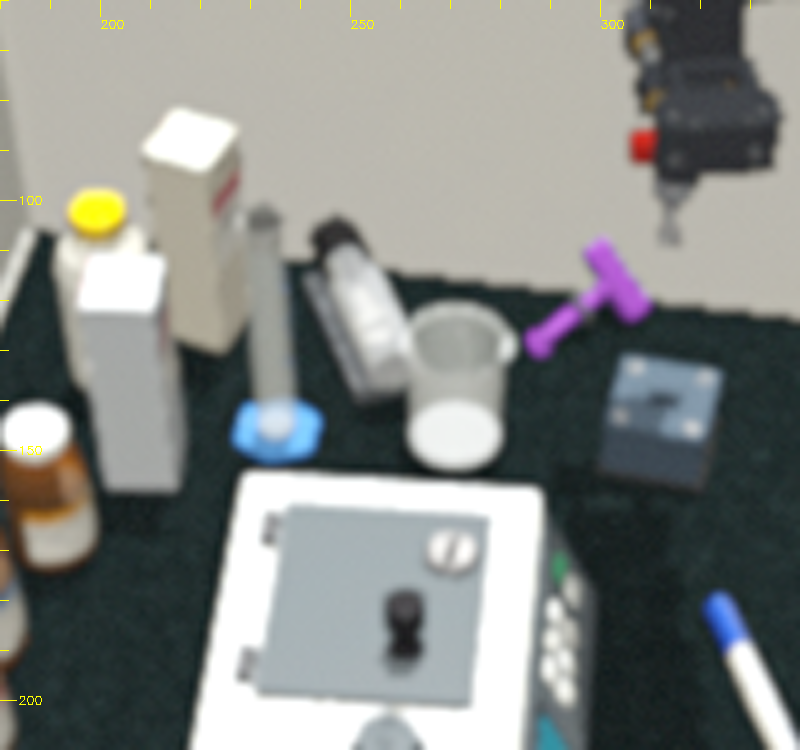

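View pics/s22b.png

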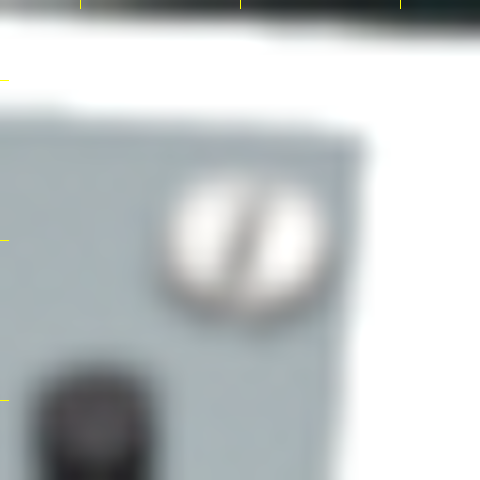

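```bash
python3 -c "
from flap import *
b=snap('scene')
p=onz(b,(271.4,166.6),.12);q=onz(b,(269.5,173.75),.12);d=p-q;print(p,q,np.arctan2(d[1],d[0])+np.pi,'joint',np.arctan2(d[1],d[0])+np.pi-pm[2])
s=st();go([.4463,-.3725,.16],-.058)
"
```

```text
[ 0.5471611  -0.16396561  0.12      ] [ 0.5479     -0.13560369  0.12      ] 1.5447497233519871 joint 1.459926789906395
t19.90 p [ 0.4532 -0.3568  0.2142] x [ 0.016 -0.005 -1.   ] y [ 0.281 -0.96   0.009] F [ 0.3 -0.1 -0.8] M [0.   0.2  0.02] op 0.155 q [ 0.28  0.67  0.55  1.75 -0.47  0.83 -0.24]
d [-0.027 -0.063 -0.217] rot [ 0.005  0.009 -0.218]
```

Request:
send_rows --commands '[-0.01,-0.02,-0.08,0.002,0.004,-0.08,1,-0.01,-0.02,-0.08,0.002,0.004,-0.08,1,-0.007,-0.02,-0.08,0,0,-0.058,1,0,0,-0.06,0,0,0,1,0,0,-0.02,0,0,0,1,0,0,0,0,0,0,1]'

```text
clock: 20.5
tool_pos: [0.4521, -0.3663, 0.1313]
eef_rot: [0.709, -0.013, -0.705, -0.015]
contact_force: [-0.0, -0.1, -0.2]
opening: 0.149
```

```bash
python3 -c "
from flap import *
s=st();go([.4463,-.3725,.095],-.058)
"
```

```text
t20.50 p [ 0.4521 -0.3663  0.1313] x [ 0.006  0.003 -1.   ] y [-0.039 -0.999 -0.003] F [-0.  -0.1 -0.2] M [ 0.04  0.21 -0.04] op 0.149 q [ 0.3   0.81  0.55  1.8  -0.63  0.71 -0.4 ]
d [-0.023 -0.025 -0.145] rot [-0.002  0.004 -0.012]
```

Request:
send_rows --commands '[-0.023,-0.025,-0.04,-0.002,0.004,-0.012,1,0,0,-0.05,0,0,0,1,0,0,-0.03,0,0,0,1,0,0,0,0,0,0,1]'

```text
clock: 20.9
tool_pos: [0.4475, -0.373, 0.1006]
eef_rot: [0.708, -0.02, -0.706, -0.018]
contact_force: [-0.6, 0.5, -1.4]
opening: 0.15
```

```bash
python3 -c "
from flap import *
s=st();go([.4463,-.3725,.09],-.058)
b=snap('scene');crop(b,'s23',285,90,335,150,10)
m=R.from_quat(s['eef_rot']).as_matrix();t=s['tool_pos']+[0,0,.0255]+.058*m[:,0]
print(t,proj(b,t),proj(b,[.4465,-.373,.045]))
"
```

```text
t20.90 p [ 0.4475 -0.373   0.1006] x [ 0.003 -0.002 -1.   ] y [-0.054 -0.999  0.002] F [-0.6  0.5 -1.4] M [0.08 0.18 0.04] op 0.15 q [ 0.33  0.85  0.52  1.82 -0.67  0.65 -0.38]
d [-0.005  0.002 -0.042] rot [ 0.001  0.002 -0.003]
[ 0.44767209 -0.37311172  0.06807734] [312.73232268 134.12914637] [312.62393796 139.39152334]
```

View pics/s23.png

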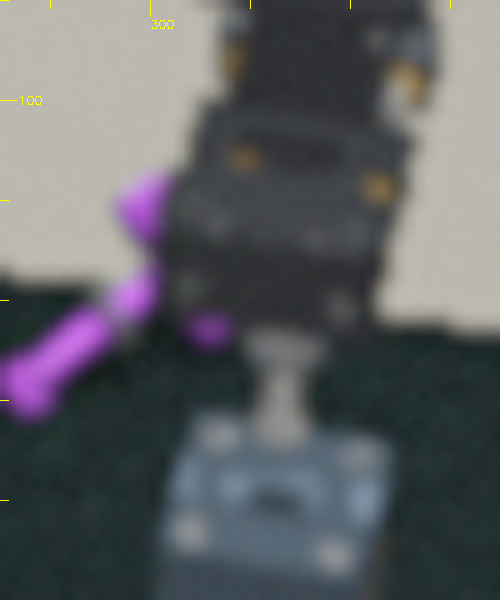

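Request:
send_rows --commands '[-0.004,0.001,-0.04,0,0.001,0,1,-0.001,0,-0.03,0,0,0,1,0,0,-0.02,0,0,0,1]'

```text
clock: 21.25
tool_pos: [0.4471, -0.3736, 0.078]
eef_rot: [0.708, -0.02, -0.706, -0.018]
contact_force: [0.5, -0.1, -1.3]
opening: 0.152
```

```bash
python3 -c "
from flap import *
s=st();go([.4463,-.3725,.0355],-.058)
"
```

```text
t21.25 p [ 0.4471 -0.3736  0.078 ] x [ 0.003 -0.004 -1.   ] y [-0.054 -0.999  0.004] F [ 0.5 -0.1 -1.3] M [ 0.01  0.18 -0.05] op 0.152 q [ 0.35  0.88  0.49  1.83 -0.69  0.6  -0.36]
d [-0.003  0.004 -0.17 ] rot [ 0.003  0.002 -0.003]
```

Request:
send_rows --commands '[-0.002,0.004,-0.02,0.002,0.001,0,1,0,0,-0.025,0,0,0,1,0,0,-0.025,0,0,0,1]'

```text
clock: 21.55
tool_pos: [0.4466, -0.3725, 0.0589]
eef_rot: [0.707, -0.019, -0.706, -0.019]
contact_force: [-0.4, -0.3, -1.9]
opening: 0.154
```

Request:
send_rows --commands '[0,0.001,-0.03,0,0,0,1,0,0,-0.03,0,0,0,1]'

```text
clock: 21.75
tool_pos: [0.4468, -0.3723, 0.0428]
eef_rot: [0.708, -0.019, -0.706, -0.019]
contact_force: [0.1, -0.8, -1.5]
opening: 0.151
```

```bash
python3 -c "
from flap import *
s=st();go([.4463,-.3725,.0355],-.058)
"
```

```text
t21.75 p [ 0.4468 -0.3723  0.0428] x [ 0.002 -0.001 -1.   ] y [-0.053 -0.999  0.001] F [ 0.1 -0.8 -1.5] M [-0.    0.15 -0.03] op 0.151 q [ 0.37  0.93  0.44  1.84 -0.73  0.53 -0.32]
d [-0.002 -0.001 -0.029] rot [ 0.001  0.001 -0.003]
```

Request:
send_rows --commands '[0,0,-0.018,0,0,0,1,0,0,-0.012,0,0,0,1]'

```text
clock: 21.95
tool_pos: [0.4466, -0.3724, 0.036]
eef_rot: [0.708, -0.019, -0.706, -0.019]
contact_force: [-5.7, 8.1, 46.1]
opening: 0.151
```

Request:
send_rows --commands '[0,0,-0.006,0,0,0,1]'

```text
clock: 22.05
tool_pos: [0.4466, -0.3723, 0.0362]
eef_rot: [0.708, -0.019, -0.705, -0.02]
contact_force: [-2.3, 3.4, 14.6]
opening: 0.153
```

Request:
send_rows --commands '[0,0,0,0,0,0,0.4,0,0,0,0,0,0,0.4,0,0,0,0,0,0,0.4,0,0,0,0,0,0,0.4,0,0,0.06,0,0,0,0.4,0,0,0.1,0,0,0,0.4,0,0,0.16,0,0,0,0.4,0,0,0.2,0,0,0,0.4,0,0,0.2,0,0,0,0.4,0,0,0,0,0,0,0.4]'

```text
clock: 23.05
tool_pos: [0.4447, -0.3725, 0.225]
eef_rot: [0.708, -0.02, -0.706, -0.02]
contact_force: [-0.3, 0.0, -0.9]
opening: 0.601
```

```bash
python3 -c "
from flap import *
s=st();k=W((-23,35,0));print(k);go([k[0],k[1],.18],pm[2])
b=snap('scene');crop(b,'s24',230,80,340,210,5);crop(b,'s24b',295,115,330,160,14)
"
```

```text
t23.05 p [ 0.4447 -0.3725  0.225 ] x [ 0.003  0.    -1.   ] y [-0.057 -0.998 -0.001] F [-0.3  0.  -0.9] M [0.02 0.12 0.  ] op 0.601 q [ 0.25  0.7   0.67  1.72 -0.53  0.91 -0.49]
[ 0.56115317 -0.07982934  0.        ]
d [ 0.466  1.171 -0.18 ] rot [-0.     0.002  0.09 ]
```

View pics/s24b.png

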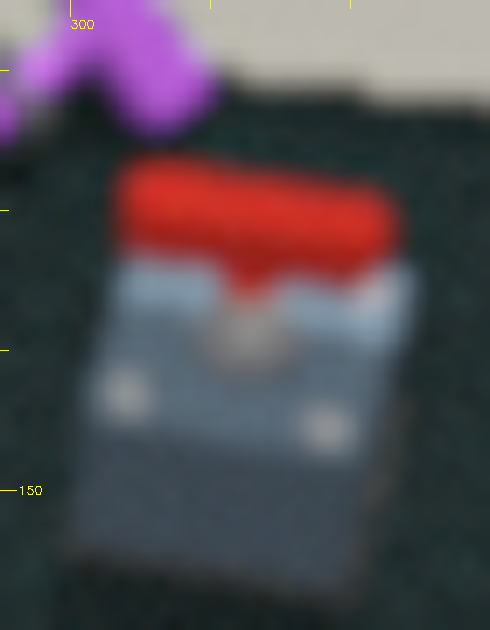

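Request:
send_rows --commands '[0.058,0.146,-0.01,0,0,0.012,0.4,0.058,0.146,-0.01,0,0,0.012,0.4,0.058,0.146,-0.01,0,0,0.012,0.4,0.058,0.146,-0.01,0,0,0.012,0.4,0.058,0.146,-0.01,0,0,0.012,0.4,0.058,0.146,-0.01,0,0,0.012,0.4,0.058,0.146,-0.01,0,0,0.012,0.4,0.05,0.1,-0.01,0,0,0.006,0.4,0,0,0,0,0,0,0.4,0,0,0,0,0,0,0.4]'

```text
clock: 24.1
tool_pos: [0.5516, -0.0756, 0.1949]
eef_rot: [-0.7, -0.034, 0.713, -0.028]
contact_force: [-1.0, -0.4, 0.4]
opening: 0.603
```

```bash
python3 -c "
from flap import *
s=st();k=W((-23,35,0));go([k[0],k[1],.14],pm[2])
"
```

```text
t24.10 p [ 0.5516 -0.0756  0.1949] x [-0.018  0.007 -1.   ] y [ 0.087 -0.996 -0.008] F [-1.  -0.4  0.4] M [-0.08  0.22 -0.01] op 0.603 q [-0.31  0.72  0.66  1.8  -0.58  0.85 -0.85]
d [ 0.038 -0.017 -0.22 ] rot [-0.004 -0.011 -0.001]
```

Request:
send_rows --commands '[0.035,-0.017,-0.08,-0.004,-0.011,0,0.4,0,0,-0.08,0,0,0,0.4,0,0,-0.05,0,0,0,0.4,0,0,0,0,0,0,0.4]'

```text
clock: 24.5
tool_pos: [0.5575, -0.0859, 0.1407]
eef_rot: [-0.706, -0.027, 0.707, -0.029]
contact_force: [-1.0, -0.5, 0.7]
opening: 0.597
```

```bash
python3 -c "
from flap import *
s=st();k=W((-23,35,0));go([k[0],k[1],.097],pm[2])
b=snap('scene');crop(b,'s25',230,140,300,220,8)
"
```

```text
t24.50 p [ 0.5575 -0.0859  0.1407] x [-0.002 -0.002 -1.   ] y [ 0.079 -0.997  0.002] F [-1.  -0.5  0.7] M [ 0.04  0.16 -0.  ] op 0.597 q [-0.26  0.79  0.6   1.84 -0.65  0.71 -0.79]
d [ 0.015  0.024 -0.175] rot [ 0.002 -0.001  0.004]
```

View pics/s25.png

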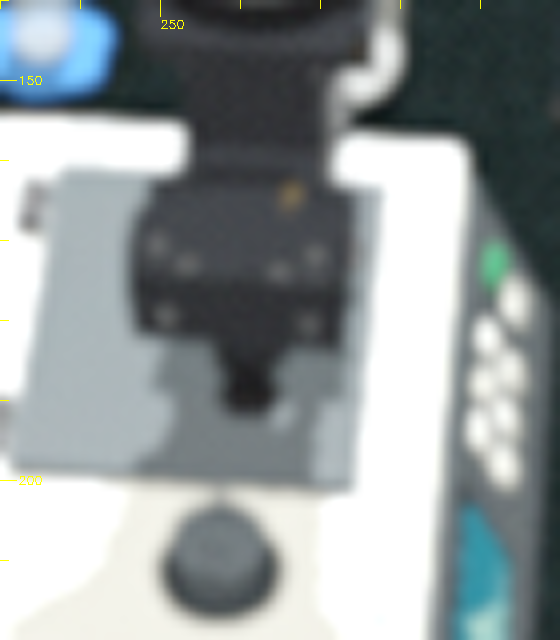

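Request:
send_rows --commands '[0.015,0.024,-0.05,0,0,0,0.4,0,0,-0.06,0,0,0,0.4,0,0,-0.04,0,0,0,0.4,0,0,-0.01,0,0,0,0.4]'

```text
clock: 24.95
tool_pos: [0.5639, -0.0808, 0.1014]
eef_rot: [0.708, 0.026, -0.705, 0.028]
contact_force: [-0.3, -0.5, -0.1]
opening: 0.603
```

```bash
python3 -c "
from flap import *
s=st();k=W((-23,35,0));go([k[0],k[1],.097],pm[2])
"
```

```text
t24.95 p [ 0.5639 -0.0808  0.1014] x [ 0.004 -0.004 -1.   ] y [ 0.077 -0.997  0.004] F [-0.3 -0.5 -0.1] M [-0.03  0.17  0.01] op 0.603 q [-0.24  0.85  0.54  1.86 -0.7   0.63 -0.76]
d [-0.011  0.004 -0.018] rot [0.002 0.003 0.005]
```

Request:
send_rows --commands '[-0.011,0.004,-0.016,0.002,0.003,0.005,0.4,0,0,0,0,0,0,1,0,0,0,0,0,0,1,0,0,0,0,0,0,1,0,0,0,0,0,0,1,0,0,0,0,0,0,1]' --newtons 25

```text
clock: 25.55
tool_pos: [0.5619, -0.0805, 0.0981]
eef_rot: [0.707, 0.029, -0.706, 0.031]
contact_force: [0.8, -0.3, -2.8]
opening: 0.269
```

```bash
python3 -c "
from flap import *
s=st();k=W((-23,35,0));go([k[0],k[1],.097],pm[2])
z0=s['tool_pos']
c,sn=np.cos(pm[2]),np.sin(pm[2])
prev=None
for th in np.arange(0,1.9,.15):
    r=np.array([-85,36.]);x=r[0]*np.cos(th)+r[1]*np.sin(th);z=-r[0]*np.sin(th)+r[1]*np.cos(th)
    print(round(th,2),((x+85)/1e3).round(4),((z-36)/1e3).round(4))
"
```

```text
t25.55 p [ 0.5619 -0.0805  0.0981] x [ 0.001 -0.002 -1.   ] y [ 0.085 -0.996  0.002] F [ 0.8 -0.3 -2.8] M [0.13 0.09 0.01] op 0.269 q [-0.24  0.85  0.53  1.86 -0.7   0.63 -0.75]
d [-0.003  0.003 -0.004] rot [ 0.001  0.001 -0.   ]
0.0 0.0 0.0
0.15 0.0063 0.0123
0.3 0.0144 0.0235
0.45 0.0241 0.0334
0.6 0.0352 0.0417
0.75 0.0473 0.0483
0.9 0.0604 0.053
1.05 0.0739 0.0556
1.2 0.0878 0.0563
1.35 0.1015 0.0548
1.5 0.1149 0.0513
1.65 0.1276 0.0459
1.8 0.1394 0.0386
```

Request:
send_rows --commands '[0.025,0.002,0.049,0,0,0,1,0.032,0.003,0.045,0,0,0,1,0.039,0.003,0.04,0,0,0,1,0.044,0.004,0.033,0,0,0,1]'

```text
clock: 25.95
tool_pos: [0.5915, -0.078, 0.1375]
eef_rot: [-0.702, -0.029, 0.711, -0.03]
contact_force: [-0.3, -2.1, -7.0]
opening: 0.267
```

```bash
cat >> flap.py <<'E'
B=np.array([.5615,-.0803,.0978])
def kn(s,L=.044):
    m=R.from_quat(s['eef_rot']).as_matrix();pinch=s['tool_pos']-L*m[:,0]
    d=pinch-(B+[0,0,L]);c,sn=np.cos(pm[2]),np.sin(pm[2])
    x=-85+1e3*(c*d[0]+sn*d[1]);y=1e3*(-sn*d[0]+c*d[1]);z=36+1e3*d[2]
    th=np.arctan2(36,-85)-np.arctan2(z,x)
    print("theta %.3f radius err %.1f yerr %.1f"%(th,np.hypot(x,z)-np.hypot(85,36),y))
E
python3 -c "
from flap import *
kn(st())"
```

```text
t25.95 p [ 0.5915 -0.078   0.1375] x [-0.012 -0.002 -1.   ] y [ 0.083 -0.997  0.001] F [-0.3 -2.1 -7. ] M [-0.41  0.44  0.  ] op 0.267 q [-0.27  0.84  0.61  1.74 -0.64  0.79 -0.84]
theta 0.547 radius err 0.9 yerr -0.2
```

Request:
send_rows --commands '[0.037,0.003,0.031,-0.003,0.04,0,1,0.04,0.003,0.023,-0.003,0.04,0,1,0.043,0.003,0.014,-0.003,0.04,0,1,0.045,0.003,0.007,-0.003,0.04,0,1]'

```text
clock: 26.35
tool_pos: [0.6239, -0.075, 0.1572]
eef_rot: [-0.597, -0.024, 0.802, -0.03]
contact_force: [-4.0, -0.0, 1.9]
opening: 0.267
```

```bash
python3 -c "
from flap import *
s=st();kn(s);kn(s,.019)"
```

```text
t26.35 p [ 0.6239 -0.075   0.1572] x [-0.286 -0.02  -0.958] y [ 0.076 -0.997 -0.002] F [-4.  -0.   1.9] M [ 0.15  0.98 -0.03] op 0.267 q [-0.26  1.01  0.68  1.29 -0.49  1.31 -1.04]
theta 1.066 radius err 1.7 yerr -0.2
theta 0.993 radius err 3.8 yerr -0.1
```

Request:
send_rows --commands '[0.046,0.004,0.001,-0.002,0.027,0,1,0.046,0.004,-0.004,-0.002,0.027,0,1,0.044,0.004,-0.01,-0.002,0.027,0,1]'

```text
clock: 26.65
tool_pos: [0.6541, -0.0724, 0.1565]
eef_rot: [-0.537, -0.02, 0.843, -0.031]
contact_force: [-3.1, -0.2, 0.9]
opening: 0.265
```

```bash
python3 -c "
from flap import *
s=st();kn(s);
snap('scene','s26')"
```

```text
t26.65 p [ 0.6541 -0.0724  0.1565] x [-0.422 -0.03  -0.906] y [ 0.073 -0.997 -0.001] F [-3.1 -0.2  0.9] M [-0.1   0.63  0.03] op 0.265 q [-0.2   1.14  0.68  0.97 -0.47  1.61 -1.14]
theta 1.455 radius err 2.1 yerr -0.3
```

View pics/s26.png

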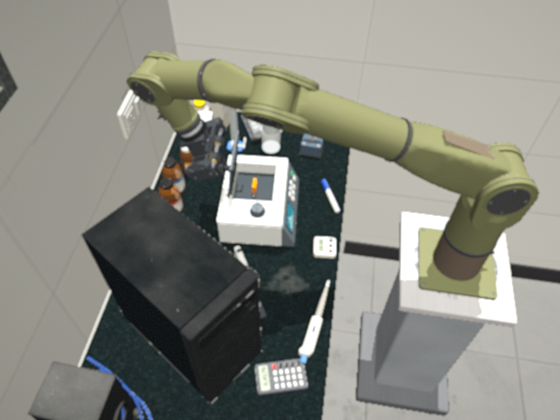

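Request:
send_rows --commands '[0.037,0.003,-0.012,0,0,0,1,0.037,0.003,-0.016,0,0,0,1,0.035,0.003,-0.02,0,0,0,1]'

```text
clock: 27.0
tool_pos: [0.6809, -0.0701, 0.1432]
eef_rot: [-0.533, -0.02, 0.845, -0.031]
contact_force: [-3.0, 0.2, 0.7]
opening: 0.268
```

```bash
python3 -c "
from flap import *
s=st();kn(s);
b=snap('scene','s27');crop(b,'s27',110,40,310,190,4)"
```

```text
t27.00 p [ 0.6809 -0.0701  0.1432] x [-0.43  -0.031 -0.902] y [ 0.074 -0.997 -0.001] F [-3.   0.2  0.7] M [-0.06  0.5   0.03] op 0.268 q [-0.17  1.21  0.67  0.82 -0.48  1.69 -1.19]
theta 1.780 radius err 1.7 yerr -0.2
```

View pics/s27.png

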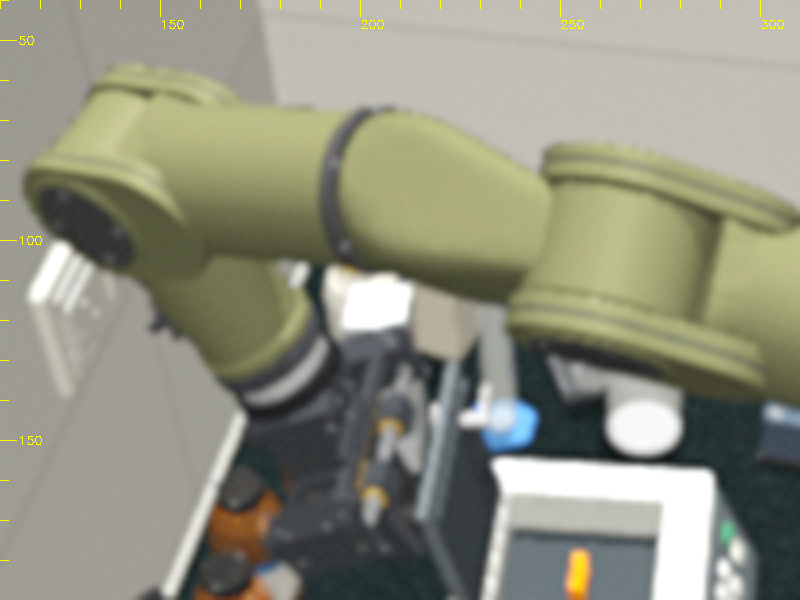

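Request:
send_rows --commands '[0,0,0,0,0,0,0.45,0,0,0,0,0,0,0.45,0,0,0,0,0,0,0.45,0.01,0,0.04,0,0,0,0.45,0.017,0,0.08,0,0,0,0.45,0.02,0,0.1,0,0,0,0.45]'

```text
clock: 27.65
tool_pos: [0.692, -0.0687, 0.1972]
eef_rot: [-0.531, -0.021, 0.846, -0.03]
contact_force: [0.3, -0.7, -0.7]
opening: 0.549
```

```bash
python3 -c "
from flap import *
s=st()
b=snap('scene');crop(b,'s28',110,40,310,190,4)"
```

```text
t27.65 p [ 0.692  -0.0687  0.1972] x [-0.433 -0.029 -0.901] y [ 0.074 -0.997 -0.004] F [ 0.3 -0.7 -0.7] M [ 0.03 -0.28 -0.02] op 0.549 q [-0.14  1.19  0.68  0.68 -0.48  1.83 -1.22]
```

View pics/s28.png

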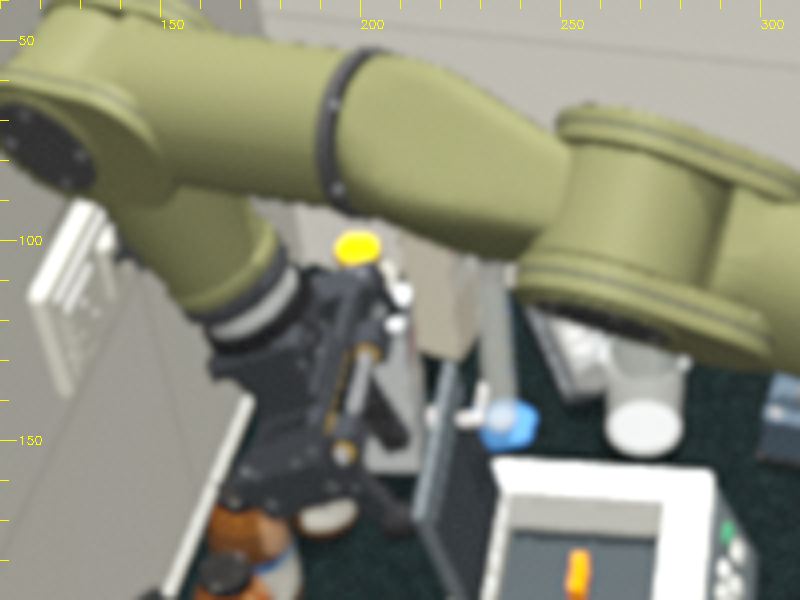

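Request:
send_rows --commands '[0.01,0,0.1,0,0,0,0.45,0.01,0,0.1,0,-0.01,0,0.45,0.01,0,0.1,0,-0.02,0,0.45]'

```text
clock: 28.0
tool_pos: [0.7015, -0.0697, 0.2788]
eef_rot: [-0.554, -0.019, 0.832, -0.032]
contact_force: [0.5, -1.2, -0.9]
opening: 0.55
```

```bash
python3 -c "
from flap import *
s=st()
k=W((0,0,0));go([k[0],k[1],.25],pm[2])
b=snap('scene');crop(b,'s29',110,40,310,190,4)"
```

```text
t28.00 p [ 0.7015 -0.0697  0.2788] x [-0.384 -0.031 -0.923] y [ 0.075 -0.997  0.003] F [ 0.5 -1.2 -0.9] M [ 0.01 -0.22 -0.02] op 0.55 q [-0.12  1.12  0.69  0.57 -0.48  1.94 -1.24]
d [-0.458 -0.172 -0.115] rot [ 0.022 -0.251  0.007]
```

View pics/s29.png

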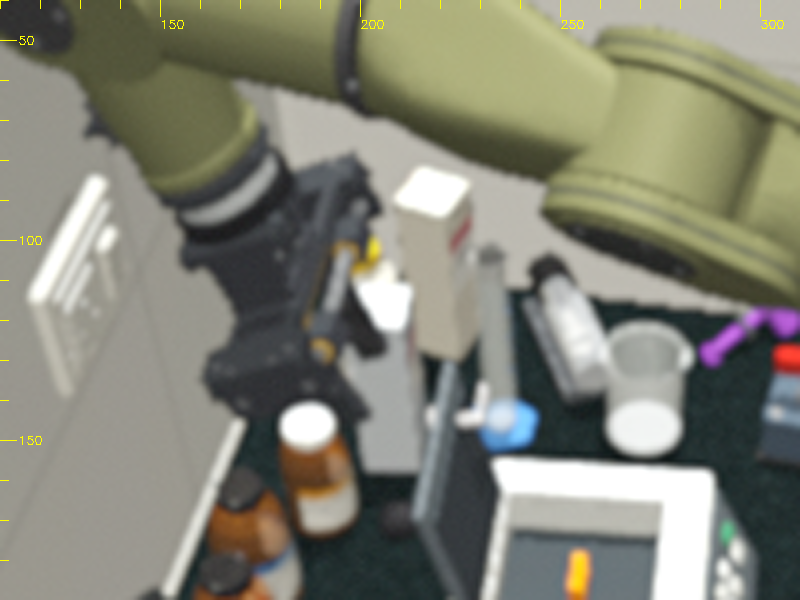

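Request:
send_rows --commands '[-0.09,-0.03,0.02,0.006,-0.063,0,0.3,-0.1,-0.04,0.02,0.006,-0.063,0,0.3,-0.1,-0.04,0.01,0.006,-0.063,0,0.3,-0.1,-0.04,0,0.005,-0.06,0,0.3,-0.06,-0.02,0,0,0,0,0.3,0,0,0,0,0,0,0.3]'

```text
clock: 28.65
tool_pos: [0.5993, -0.1105, 0.2952]
eef_rot: [-0.698, -0.025, 0.715, -0.027]
contact_force: [-0.1, 0.2, 1.1]
opening: 0.699
```

```bash
python3 -c "
from flap import *
s=st()
k=W((0,0,0));print(k);go([k[0],k[1],.15],pm[2])
b=snap('scene');crop(b,'s30',210,120,310,230,6);a=snap('top');crop(a,'t30',240,150,350,250,6)"
```

```text
t28.65 p [ 0.5993 -0.1105  0.2952] x [-0.024 -0.004 -1.   ] y [ 0.074 -0.997  0.002] F [-0.1  0.2  1.1] M [-0.    0.15  0.01] op 0.699 q [-0.27  0.69  0.73  1.51 -0.47  1.15 -0.95]
[ 0.58703573 -0.11275491  0.        ]
d [-0.049 -0.009 -0.581] rot [ 0.003 -0.015  0.007]
```

View pics/s30.png

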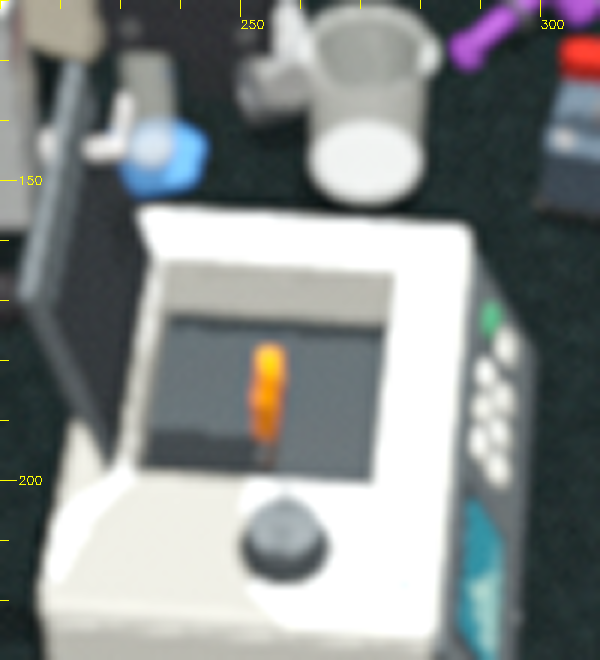

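```bash
python3 -c "
from flap import *
b=snap('scene')
for q in [(0,-17,99),(0,17,99),(0,17,71),(5,17,99),(-5,17,99)]: print(q,((proj(b,W(q))-[210,120])*6).round(0))
h=cv2.cvtColor(b['image'],cv2.COLOR_BGR2HSV);m=(h[...,0]>5)&(h[...,0]<28)&(h[...,1]>150);m[:170]=0;m[205:]=0;m[:,:245]=0;m[:,262:]=0
ys,xs=np.where(m);print(xs.min(),xs.max(),ys.min(),ys.max(),xs.mean(),ys.mean())
a=snap('top');snap('top','t31')
"
```

```text
(0, -17, 99) [272. 350.]
(0, 17, 99) [265. 403.]
(0, 17, 71) [267. 441.]
(5, 17, 99) [255. 403.]
(-5, 17, 99) [276. 404.]
252 256 178 192 254.27272727272728 184.85454545454544
```

View pics/t31.png

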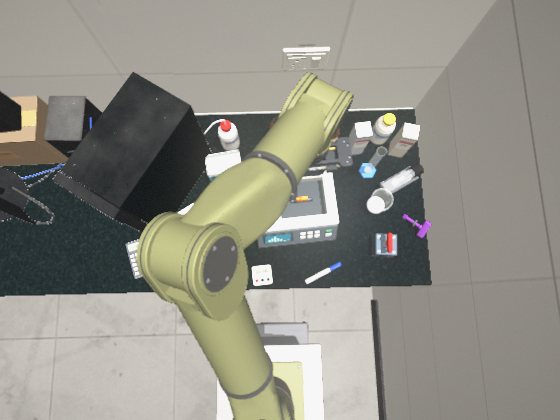

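Request:
send_rows --commands '[-0.049,-0.009,-0.06,0.003,-0.015,0.007,0.4,0,0,-0.12,0,0,0,0.4,0,0,-0.14,0,0,0,0.4,0,0,-0.12,0,0,0,0.4,0,0,-0.06,0,0,0,0.4,0,0,0,0,0,0,0.4]'

```text
clock: 29.5
tool_pos: [0.6019, -0.1093, 0.1611]
eef_rot: [0.709, 0.034, -0.704, 0.039]
contact_force: [0.6, 1.1, -0.3]
opening: 0.6
```

```bash
python3 -c "
from flap import *
s=st()
k=W((0,0,0));go([k[0],k[1],.11],pm[2])
"
```

```text
t29.50 p [ 0.6019 -0.1093  0.1611] x [ 0.007 -0.005 -1.   ] y [ 0.103 -0.995  0.006] F [ 0.6  1.1 -0.3] M [0.01 0.19 0.04] op 0.6 q [-0.22  0.81  0.61  1.69 -0.6   0.82 -0.81]
d [-0.06  -0.014 -0.204] rot [ 0.004  0.005 -0.012]
```

Request:
send_rows --commands '[-0.06,-0.014,-0.03,0.004,0.005,-0.012,0.4,0,0,-0.06,0,0,0,0.4,0,0,-0.06,0,0,0,0.4,0,0,0,0,0,0,0.4]'

```text
clock: 29.9
tool_pos: [0.5932, -0.1122, 0.1219]
eef_rot: [0.708, 0.031, -0.705, 0.032]
contact_force: [-0.8, 0.1, -0.1]
opening: 0.602
```

```bash
python3 -c "
from flap import *
s=st()
k=W((0,0,0));go([k[0],k[1],.0495],pm[2])
b=snap('scene');crop(b,'s32',210,120,310,230,6)
"
```

```text
t29.90 p [ 0.5932 -0.1122  0.1219] x [ 0.005 -0.001 -1.   ] y [ 0.09  -0.996  0.001] F [-0.8  0.1 -0.1] M [-0.03  0.13  0.03] op 0.602 q [-0.19  0.85  0.57  1.74 -0.65  0.74 -0.77]
d [-0.025 -0.002 -0.29 ] rot [ 0.     0.003 -0.003]
```

View pics/s32.png

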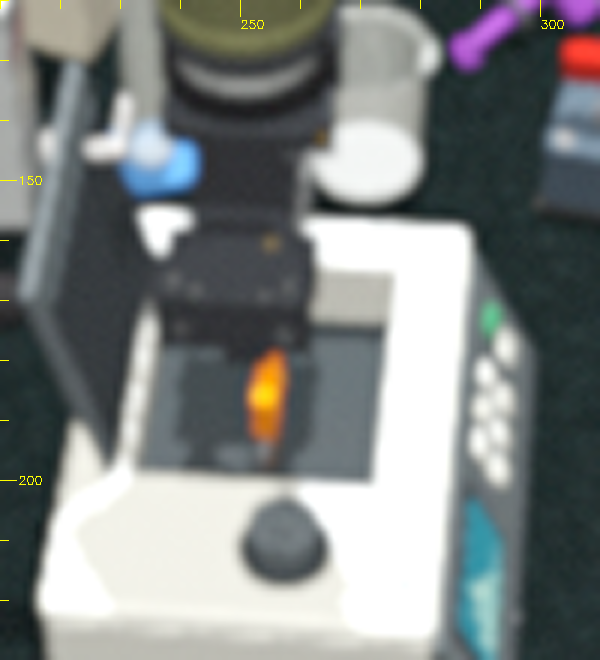

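Request:
send_rows --commands '[-0.025,-0.002,-0.06,0,0.003,-0.003,0.4,0,0,-0.07,0,0,0,0.4,-0.004,0,-0.05,0,0,0,0.4,0,0,0,0,0,0,0.4]'

```text
clock: 30.35
tool_pos: [0.5927, -0.1131, 0.0796]
eef_rot: [0.711, 0.03, -0.702, 0.033]
contact_force: [0.1, 0.2, -0.3]
opening: 0.598
```

```bash
python3 -c "
from flap import *
s=st()
k=W((0,0,0));go([k[0],k[1],.0495],pm[2])
b=snap('scene');crop(b,'s33',230,150,280,220,10)
"
```

```text
t30.35 p [ 0.5927 -0.1131  0.0796] x [ 0.012 -0.003 -1.   ] y [ 0.088 -0.996  0.004] F [ 0.1  0.2 -0.3] M [ 0.02  0.17 -0.  ] op 0.598 q [-0.17  0.9   0.51  1.77 -0.7   0.64 -0.73]
d [-0.022  0.001 -0.121] rot [ 0.002  0.008 -0.002]
```

View pics/s33.png

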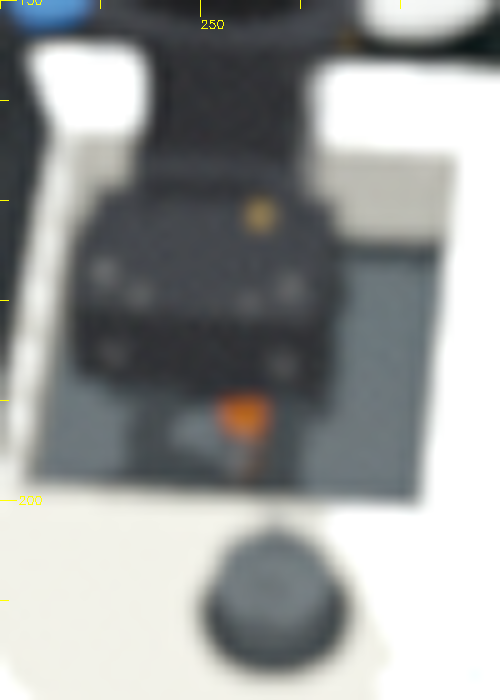

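Request:
send_rows --commands '[-0.022,0,-0.04,0.002,0.008,-0.002,0.4,-0.002,0,-0.04,0,0,0,0.4,-0.002,0,-0.02,0,0.002,0,0.4,0,0,0,0,0,0,0.4]'

```text
clock: 30.8
tool_pos: [0.5881, -0.1138, 0.0554]
eef_rot: [-0.706, -0.03, 0.706, -0.031]
contact_force: [-0.5, 0.1, -0.3]
opening: 0.597
```

```bash
python3 -c "
from flap import *
s=st()
k=W((0,0,0));go([k[0],k[1],.0495],pm[2])
"
```

```text
t30.80 p [ 0.5881 -0.1138  0.0554] x [ 0.    -0.001 -1.   ] y [ 0.085 -0.996  0.001] F [-0.5  0.1 -0.3] M [ 0.    0.16 -0.01] op 0.597 q [-0.15  0.94  0.49  1.78 -0.72  0.61 -0.71]
d [-0.004  0.004 -0.024] rot [ 0.001  0.    -0.   ]
```

Request:
send_rows --commands '[-0.004,0.004,-0.02,0,0,0,0.4,0,0,-0.006,0,0,0,0.4,0,0,0,0,0,0,1,0,0,0,0,0,0,1,0,0,0,0,0,0,1,0,0,0,0,0,0,1]' --newtons 30

```text
clock: 31.4
tool_pos: [0.5875, -0.113, 0.0488]
eef_rot: [0.707, 0.03, -0.706, 0.031]
contact_force: [0.8, 0.1, -1.6]
opening: 0.383
```

```bash
python3 -c "
from flap import *
s=st()
k=W((0,0,0));go([k[0],k[1],.0495],pm[2])
"
```

```text
t31.40 p [ 0.5875 -0.113   0.0488] x [ 0.001 -0.001 -1.   ] y [ 0.085 -0.996  0.001] F [ 0.8  0.1 -1.6] M [0.02 0.14 0.01] op 0.383 q [-0.15  0.94  0.48  1.79 -0.73  0.59 -0.7 ]
d [-0.002  0.001  0.003] rot [ 0.001  0.001 -0.   ]
```

Request:
send_rows --commands '[0,0,0.02,0,0,0,1,0,0,0.025,0,0,0,1,0,0,0.025,0,0,0,1]' --newtons 40

```text
clock: 31.7
tool_pos: [0.5869, -0.1127, 0.067]
eef_rot: [-0.706, -0.03, 0.707, -0.03]
contact_force: [-1.0, -0.4, -1.4]
opening: 0.377
```

```bash
python3 -c "
from flap import *
s=st()
go([.5875,-.113,.10],pm[2])
"
```

```text
t31.70 p [ 0.5869 -0.1127  0.067 ] x [-0.    -0.001 -1.   ] y [ 0.085 -0.996  0.001] F [-1.  -0.4 -1.4] M [-0.    0.1   0.01] op 0.377 q [-0.16  0.92  0.5   1.78 -0.71  0.63 -0.72]
d [ 0.002 -0.001  0.132] rot [ 0.001 -0.    -0.   ]
```

Request:
send_rows --commands '[0.002,-0.001,0.03,0,0,0,1,0.001,0,0.03,0,0,0,1,0.001,0,0.03,0,0,0,1,0.001,0,0.03,0,0,0,1]'

```text
clock: 32.1
tool_pos: [0.5885, -0.1131, 0.1004]
eef_rot: [0.707, 0.03, -0.706, 0.031]
contact_force: [-0.2, -0.1, -0.5]
opening: 0.381
```

```bash
python3 -c "
from flap import *
s=st()
go([.5875,-.113,.18],pm[2])
"
```

```text
t32.10 p [ 0.5885 -0.1131  0.1004] x [ 0.001 -0.001 -1.   ] y [ 0.085 -0.996  0.001] F [-0.2 -0.1 -0.5] M [-0.04  0.14  0.02] op 0.381 q [-0.18  0.88  0.54  1.76 -0.67  0.69 -0.75]
d [-0.004  0.     0.318] rot [ 0.001  0.001 -0.   ]
```

Request:
send_rows --commands '[-0.003,0,0.05,0,0,0,1,0,0,0.06,0,0,0,1,0,0,0.08,0,0,0,1,0,0,0.08,0,0,0,1,0,0,0.08,0,0,0,1,0,0,0.03,0,0,0,1,0,0,0,0,0,0,1]'

```text
clock: 32.8
tool_pos: [0.5873, -0.1135, 0.2044]
eef_rot: [0.707, 0.029, -0.705, 0.03]
contact_force: [-0.2, -0.2, -1.2]
opening: 0.379
```

```bash
python3 -c "
from flap import *
s=st()
go([.468,.173,.112],.54)
b=snap('scene');crop(b,'s34',200,100,310,230,5)
"
```

```text
t32.80 p [ 0.5873 -0.1135  0.2044] x [ 0.003 -0.002 -1.   ] y [ 0.084 -0.996  0.002] F [-0.2 -0.2 -1.2] M [-0.04  0.23  0.06] op 0.379 q [-0.24  0.75  0.66  1.69 -0.56  0.9  -0.84]
d [-0.477  1.146 -0.369] rot [0.001 0.002 0.29 ]
```

View pics/s34.png

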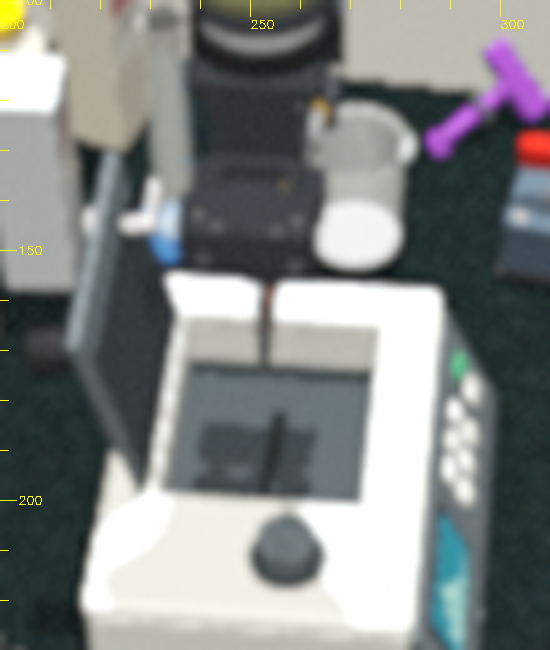

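Request:
send_rows --commands '[-0.053,0.12,0,0,0,0.032,1,-0.053,0.12,0,0,0,0.032,1,-0.053,0.12,0,0,0,0.032,1,-0.053,0.12,0,0,0,0.032,1,-0.053,0.12,0,0,0,0.032,1,-0.053,0.12,0,0,0,0.032,1,-0.053,0.12,0,0,0,0.032,1,-0.05,0.1,0,0,0,0.032,1,-0.03,0.06,0,0,0,0.03,1,0,0,0,0,0,0,1,0,0,0,0,0,0,1]'

```text
clock: 33.95
tool_pos: [0.461, 0.1435, 0.1944]
eef_rot: [-0.675, -0.191, 0.686, -0.194]
contact_force: [1.3, -0.6, -1.6]
opening: 0.379
```

```bash
python3 -c "
from flap import *
s=st()
go([.4686,.173,.112],.545)
b=snap('scene','s35')
"
```

```text
t33.95 p [0.461  0.1435 0.1944] x [-0.013 -0.008 -1.   ] y [ 0.523 -0.852  0.   ] F [ 1.3 -0.6 -1.6] M [-0.08  0.11  0.02] op 0.379 q [-0.75  0.61  0.57  2.01 -0.51  0.68 -0.87]
d [ 0.03   0.118 -0.33 ] rot [ 0.005 -0.009 -0.003]
```

View pics/s35.png

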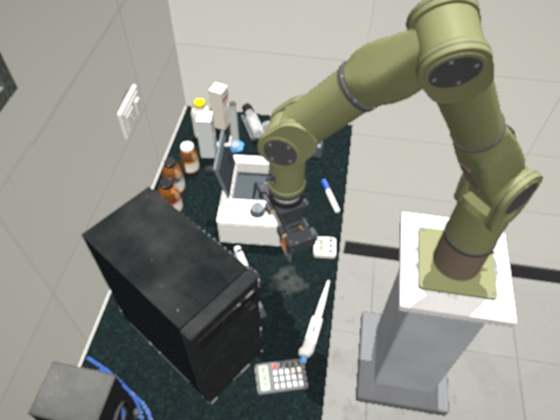

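Request:
send_rows --commands '[0.015,0.06,-0.04,0.005,-0.009,-0.003,1,0.015,0.06,-0.05,0,0,0,1,0,0,-0.06,0,0,0,1,0,0,-0.07,0,0,0,1,0,0,-0.04,0,0,0,1,0,0,0,0,0,0,1,0,0,0,0,0,0,1]'

```text
clock: 34.7
tool_pos: [0.4738, 0.169, 0.1251]
eef_rot: [0.683, 0.184, -0.682, 0.187]
contact_force: [0.4, -0.9, -0.9]
opening: 0.376
```

```bash
python3 -c "
from flap import *
s=st()
go([.4686,.173,.112],.545)
"
```

```text
t34.70 p [0.4738 0.169  0.1251] x [ 0.003 -0.004 -1.   ] y [ 0.507 -0.862  0.005] F [ 0.4 -0.9 -0.9] M [-0.02  0.14  0.03] op 0.376 q [-0.71  0.73  0.46  2.03 -0.62  0.52 -0.84]
d [-0.021  0.016 -0.052] rot [0.003 0.002 0.009]
```

Request:
send_rows --commands '[-0.021,0.016,-0.045,0.003,0.002,0.009,1,0,0,0,0,0,0,1,0,0,0,0,0,0,1]'

```text
clock: 35.0
tool_pos: [0.4706, 0.1725, 0.1154]
eef_rot: [0.683, 0.19, -0.68, 0.19]
contact_force: [-0.1, 0.1, -0.8]
opening: 0.379
```

```bash
python3 -c "
from flap import *
s=st()
go([.4686,.173,.112],.545)
a=snap('top','t36');crop(a,'t36c',140,180,260,270,6);b=snap('scene');crop(b,'s36',220,190,340,320,5)
p=s['tool_pos'];t=np.array([-np.sin(.545),np.cos(.545),0])
print([proj(a,[p[0],p[1],z]).round(1) for z in(.068,.156)],[proj(b,np.array([p[0],p[1],z])+k*t).round(1) for z in(.068,.156) for k in(-.032,.032)])
"
```

```text
t35.00 p [0.4706 0.1725 0.1154] x [ 0.004  0.001 -1.   ] y [ 0.517 -0.856  0.001] F [-0.1  0.1 -0.8] M [-0.02  0.15 -0.04] op 0.379 q [-0.7   0.74  0.43  2.05 -0.64  0.49 -0.82]
d [-0.008  0.002 -0.013] rot [-0.001  0.002  0.001]
[array([209.2, 240.1]), array([204.2, 235.9])] [array([274.3, 269.2]), array([283.7, 289.4]), array([274.5, 250.7]), array([284.4, 271.5])]
```

View pics/t36.png

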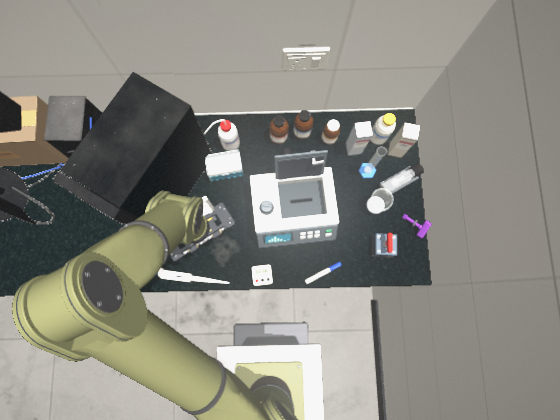

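View pics/s36.png

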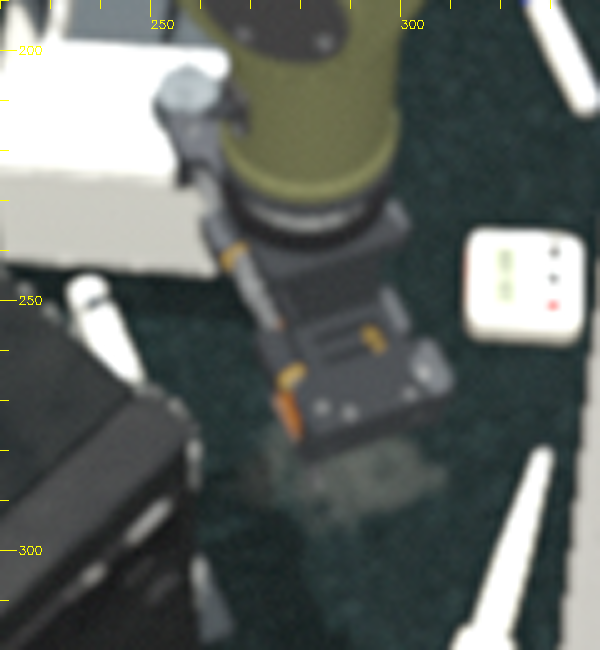

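Request:
send_rows --commands '[-0.008,0.002,-0.014,-0.001,0.002,0.001,1,0,0,0,0,0,0,1,0,0,0,0,0,0,1,0,0,0,0,0,0,1]'

```text
clock: 35.5
tool_pos: [0.4692, 0.1732, 0.1126]
eef_rot: [0.682, 0.19, -0.68, 0.191]
contact_force: [0.6, -0.4, -1.1]
opening: 0.381
```

```bash
python3 -c "
from flap import *
s=st()
go([.4686,.173,.112],.545)
b=snap('scene');crop(b,'s37',255,245,305,295,14)
p=s['tool_pos'];t=np.array([-np.sin(.545),np.cos(.545),0]);z=p[2]-.0068
for dz in(-.0205,.0205):
  for k in(-.0205,.0205):print('glass',((proj(b,np.array([p[0],p[1],z+dz])+k*t)-[255,245])*14).round(0))
a=snap('top');crop(a,'t37',150,180,250,260,7)
"
```

```text
t35.50 p [0.4692 0.1732 0.1126] x [ 0.002 -0.    -1.   ] y [ 0.519 -0.855  0.001] F [ 0.6 -0.4 -1.1] M [-0.01  0.16 -0.06] op 0.381 q [-0.7   0.74  0.43  2.05 -0.64  0.48 -0.82]
d [-0.002 -0.001 -0.003] rot [ 0.     0.002 -0.   ]
glass [301. 344.]
glass [386. 527.]
glass [303. 225.]
glass [390. 410.]
```

View pics/s37.png

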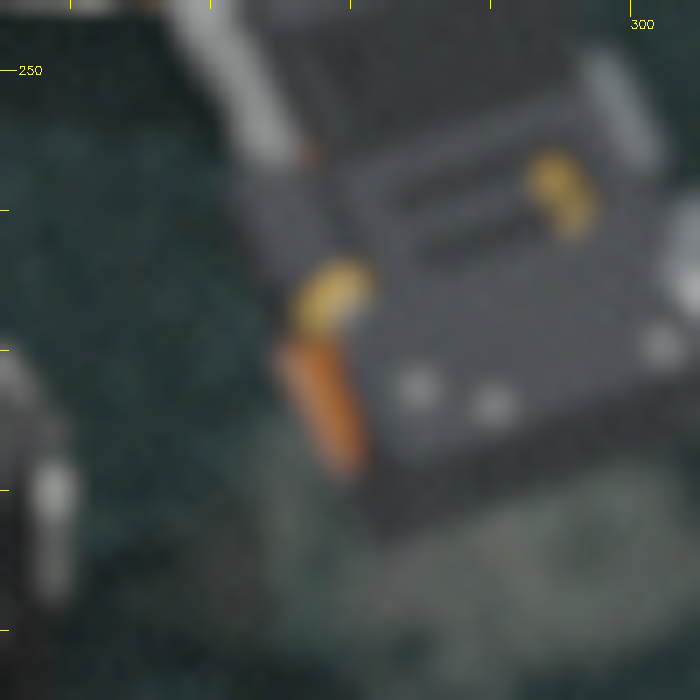

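View pics/t37.png

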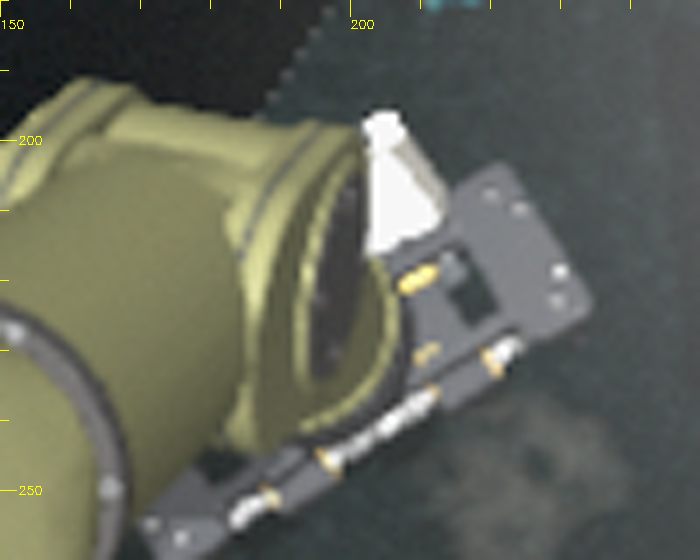

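```bash
python3 -c "
from flap import *
st();print(job.finish_job());st()
"
```

```text
t35.60 p [0.4692 0.1732 0.1126] x [ 0.002 -0.    -1.   ] y [ 0.519 -0.855  0.001] F [ 0.4  0.5 -0.8] M [-0.04  0.12 -0.01] op 0.377 q [-0.7   0.74  0.43  2.05 -0.64  0.48 -0.82]
the job is handed in; nothing more can be done
None
the job is handed in; nothing more can be done
```

I handed the job in at 35.6 s, with every step done but one slip in the order: the flap rose briefly before the key was back in its holder.

- **Fastener and flap slip:** I turned the fastener anticlockwise to its stop; the picture gives about 1.4 rad. As I drew the key out, the blade caught in the slot and lifted the flap to about 0.4 rad. I pressed the flap shut again with the key tip before putting the key back.
- **Key:** It is back in its holder. In the picture it looks as it did at the start.
- **Flap opening:** I lifted it by the knob to about 1.78 rad. It stayed there after I let go.
- **Filter slide:** I drew it straight up by the tab. By the arm's readings the glass is centred in front of the lit face, about 8 cm off, at a height of 0.106 m. Its yaw is within about 0.01 rad of square. The arm was still and the measured force was about 1 N.

**Checks that disagreed or fell short**
- **Height offset:** The fingertips were about 25 mm higher than the reported TCP, so my first grasp closed above the key. I found the offset by touching the holder's top and corrected for it. Later contacts, in the slot and on the flap, matched to within 1 mm.
- **Hard contacts:** Touching the holder's top read 32 N at the wrist, and seating the key read 46 N. Both were fingers or key, not the gripper's body, as far as I can tell.
- **Final pose:** The panel was mostly hidden in the last pictures. Its distance and squareness rest on the first top-view measurement plus the arm's pose. The slide's uprightness in the grip was not measured separately.

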